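# Take the glued drawer out of its vise and lay it ready for the dominoes

## Robot

A 6-joint arm with a two-finger parallel gripper is mounted at the origin on the work surface. World frame = base frame: x ahead of the robot, y to its left, z up, the work surface at z = 0. Lengths are in m, angles in rad, forces in N, time in s.
With the tool pointing down it reaches from about 0.275 to 0.85 m from the base axis. Payload 19 kg.
Tool frame: the origin (TCP) lies at the very end of the fingers, on their centre line; the grasp point (between the pads) lies 19 mm behind it; x points along the fingers, y is the direction in which the jaws open and shut, and the axes are right-handed (so a half turn about x gives the same grasp; the last joint's range is limited). The gripper opens to 85 mm and grips with 20 to 120 N. Pads are 22 mm wide; open, the fingers measure 114 mm over their backs; the gripper's body (76 mm by 85 mm) begins 54 mm behind the grasp point. The pads swing forward as they close: fully open they stand 13 mm farther back than shut.
Start: joints at [-1.327, 0.15, 1.437, -0, 1.554, -0.134], TCP at [0.212, -0.534, 0.197] pointing down, gripper open.
Joint ranges: [-2.8, 2.8], [-0.68, 2.1], [0.12, 2.68], [-1.39, 4.53], [0.16, 2.79], [-2.81, 2.81]. Speed limits (rad/s): [1.89, 1.89, 2.22, 3.01, 3.01, 3.01].

## Interface

Orientations are given as a unit quaternion [w, x, y, z].
In Python, from cell import bot gives the robot as it stands. The module is installed in compiled form; this text tells all that it offers.
- The arm moves only by the tool step_arm, never from a script. Its argument "steps" is a list of rows, each a list of 4 numbers: the shift along the tool's x, y, z in m, then the turn about the tool's x in degrees. In form: [[tx, ty, tz, twist], ...]. A call has 1 to 5 rows; each row is the pose to reach, as a shift and turn from the pose commanded when the call began, along the tool's axes at that moment; what a row does not reach only later rows make up. A row lasts 1/10 s, in which the tool goes at most 50 mm and 8.59 degrees, less where a joint would pass 70% of its speed; a pose out of reach is approached as far as the arm can. A call with a gripper value outside its range is refused whole. "hand" is the closure in counts, from 0 (fully open) to 255 (shut), set as the call begins (left out, the last holds). The fingers move at their own pace and stop on an object; "newtons" is the grip in N (left out, the last holds). Time passes only in rows, so rows that repeat a pose let the fingers close. It gives the time, the measured TCP pose, the force and the opening at its end, in the units of the state.
- bot.get_state(): the state, without advancing time (a new reading comes with each control period).
- bot.camera(name): name is "scene" or "top" or "wrist"; returns the picture (480x640x3 uint8, red, green, blue); there is no depth.
- bot.camera_model(name): a dict with "intrinsics" (3x3 intrinsics, pixels), "dist" ([k1, k2, p1, p2, k3] as OpenCV has them; the pictures are not rectified), "origin" and "attitude" of the camera in the world; the wrist camera has in their place "tool_from_camera" (4x4, takes a point from camera to tool coordinates, whose origin is the TCP and whose axes are the tool frame's). Camera axes: x right, y down, z forward; pixel columns grow to the right and rows downward; lengths in m; the calibration is good to about 2 mm. A picture is of the moment at which its call begins: read the wrist's pose just before it. camera_model takes no time and is no camera call.
- bot.job_done(): hands the job in, once; it reports no verdict.
The state is a dict: "t": time; "qpos": joint angles; "joint_vel": joint speeds; "effort": joint torques, N m; "tool_pos": TCP position; "tcp_rot": TCP orientation; "ft_force": force on the tool from outside, world axes, zero at the start; "moment": the same for the moment, N m; "grip_width": finger opening in m.
Only numpy, scipy, OpenCV 4.12 (cv2) and the standard library are available. Lean on these libraries where they do the work, as an engineer would, in place of code of your own. Each camera call takes 0.05 s, during which the arm holds its last target.

## Task

The glue on the dominoes table's little drawer has set. Throw the red lever of the gluing vise right back so that its jaw opens, lift the drawer out and stand it on its back end on the round cork mat, knob up, and let go; then take hold of it again and lay it down on the mat right way up, open side up, somewhere near the middle, and leave it there. Let it neither drop nor topple, leave the vise open, and leave the glass, the cup on its coaster and the loose domino alone.

Things in the scene. Friction and masses are not known exactly. Their poses are not given: they have to be found in the camera images.
- vise: wooden gluing vise, fixed. Base board 150 (x) by 300 (y) by 18 mm high, y from -165 to +135 mm; origin on the table, y along the slide, z up. Fixed cheek at y -157 to -137 mm, 110 wide, top 124 mm above the table; the sliding jaw is a like cheek, 64 mm from it when closed, on two guide bars. A steel toggle clamp (62 wide, 92 mm high) at y -16 to +112 mm drives the jaw
- vise_seat (a point): point on top of the vise's base board, 18 mm above the table, midway between the closed cheeks: where the middle of the drawer's back end stands at the start; axes as the vise, 105 mm along -y from the vise's origin
- jaw (a joint): opening of the sliding jaw in m, along the vise's +y: 0 closed on the drawer, 0.034 fully open. Only the lever moves it: the toggle is at dead centre when closed, so the jaw itself cannot be pulled open
- lever (a joint): swing of the lever in rad: 0 to 0.06 at the start, locked, lever upright; 1.6 at its stop: lever lying back level, pointing along the vise's +y, jaw fully open. The jaw opens 7 mm at 0.6, 17 mm at 1.0, 29 mm at 1.4 rad. It drags (about 5 N at the grip) and stays where it is left
- lever_pivot (a point): axis of the lever, 72 mm above the table and 96 mm along +y from the vise's origin; the lever turns about the vise's x axis in the vise's y-z plane, from upright towards +y
- lever_grip (a point): middle of the outer part of the lever's red grip, 92 mm from the pivot. The grip is 20 mm wide (along the vise's x), 24 mm the other way, and reaches from 46 to 122 mm from the pivot
- drawer: open wooden drawer, 50 (x) by 64 (y) by 120 (z) mm, about 0.25 kg, standing between the vise's cheeks on the base board. Origin: middle of its back end. z: towards its front and knob; x: out of its open side (floor board at x -25 mm, rims at +25 mm); y: across its flat side walls (+-32 mm), which the cheeks hold. At the start its axes lie along the vise's; laid right way up its x points up
- drawer_mid (a point): middle of the drawer, 60 mm from its back end; axes as the drawer
- drawer_knob (a point): end part of the drawer's knob, on its axis, 22 mm out from the drawer's front face. The knob is a bar 14 mm thick (along the drawer's y), 34 mm long (along x), from 5 to 27 mm out from the front, on a flat rosette 34 mm in diameter and 5 mm thick. It takes the drawer's weight
- mat: round cork mat, 240 mm in diameter, 4 mm thick, lying fixed on the table; origin at the middle of its underside
- glass: empty amber glass, 72 mm in diameter, 105 mm high, loose; origin at the middle of its foot; leave alone
- cup: grey ceramic mug, 80 mm in diameter, 85 mm high, handle to its +y, standing on the coaster; origin at the middle of its foot; leave alone
- coaster: round stainless steel coaster, 100 mm in diameter, 5 mm thick, loose; origin at the middle of its underside; leave alone
- domino: one bone-white plastic domino, 48 by 24 by 9 mm, lying loose; origin at the middle of its underside; leave alone
Mind the look-alikes: they are no part of the job. What is shaped like the drawer but turquoise is not meant.

How it is judged:
By the outcome, as a careful person would: the job done as asked, in the order asked, and still so for the second after the job is handed in, with the robot touching nothing.
It also fails if it takes over 61 s, if anything falls off the work surface, if the arm or the gripper's body presses on something with over 40 N, if the wrist force passes 120 N, or if a joint passes its speed limit or range.

## Working session

There is one attempt and no reset: what is moved stays moved. The work goes in short steps, Python scripts to look and compute and a tool call to move; the robot and the scene stay as the last step left them, time stands still between calls to the robot, and variables do not carry over. Pictures are saved under pics/ and viewed, and the job is handed in when it is done.

Besides the shell and the picture viewer there is one more tool, called after ">>>" in YAML: its name, and indented under it one key for each argument. step_arm: Moves the arm, as the interface text tells. Its arguments: {"type":"object","properties":{"steps":{"type":"array"},"hand":{"type":"number"},"newtons":{"type":"number"}},"required":["steps"]}

```bash
mkdir -p pics; ls; python3 - <<'E'
from cell import bot
import cv2
print(bot.get_state())
for n in ["scene","top","wrist"]:
    cv2.imwrite(f"pics/{n}0.png",cv2.cvtColor(bot.camera(n),cv2.COLOR_RGB2BGR))
    print(n,bot.camera_model(n))
E
```

```text
pics
{'t': 0.0, 'qpos': array([-1.32697883e+00,  1.50977740e-01,  1.43801201e+00, -3.88264392e-05,
        1.55382493e+00, -1.33993217e-01]), 'joint_vel': array([ 0.00082402, -0.00069723, -0.00084318, -0.00062139, -0.00048388,
       -0.00137219]), 'effort': array([-7.90262256e-04, -7.13059473e+01, -5.70869815e+01, -2.51960091e-04,
        9.00994433e-03,  2.79339696e-05]), 'tool_pos': array([ 0.2120107 , -0.53417246,  0.19628967]), 'tcp_rot': array([-0.13235279, -0.69449003, -0.13321409,  0.69456486]), 'ft_force': array([ 0.84952017,  0.75758197, -0.40906911]), 'moment': array([-0.0140647 , -0.02463708, -0.00799876]), 'grip_width': 0.08578497521042709}
scene {'intrinsics': array([[438.23274879,   0.        , 321.13684   ],
       [  0.        , 438.23274879, 233.37208093],
       [  0.        ,   0.        ,   1.        ]]), 'dist': array([-0.07657881,  0.        ,  0.        ,  0.        ,  0.        ]), 'origin': array([0.96760715, 0.31011089, 0.61002431]), 'attitude': array([-0.17324   ,  0.38951764,  0.83616775, -0.34509042])}
top {'intrinsics': array([[481.91151805,   0.       
[... 258 characters left out ...]
e-01]), 'attitude': array([ 0.07360545, -0.69359463,  0.71433025, -0.05692994])}
wrist {'intrinsics': array([[385.56467285,   0.        , 320.27829329],
       [  0.        , 385.56467285, 243.98706361],
       [  0.        ,   0.        ,   1.        ]]), 'dist': array([-0.04783316,  0.        ,  0.        ,  0.        ,  0.        ]), 'tool_from_camera': array([[-9.29250052e-04, -3.16449309e-01,  9.48608966e-01,
        -1.77090258e-01],
       [ 9.99999568e-01, -2.60947630e-04,  8.92541587e-04,
         1.36255363e-04],
       [-3.49069071e-05,  9.48609386e-01,  3.16449415e-01,
        -8.20859152e-02],
       [ 0.00000000e+00,  0.00000000e+00,  0.00000000e+00,
         1.00000000e+00]])}
```

View pics/scene0.png

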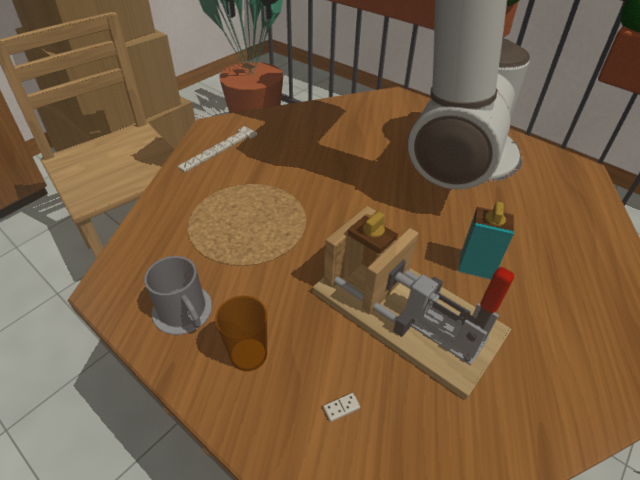

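View pics/top0.png

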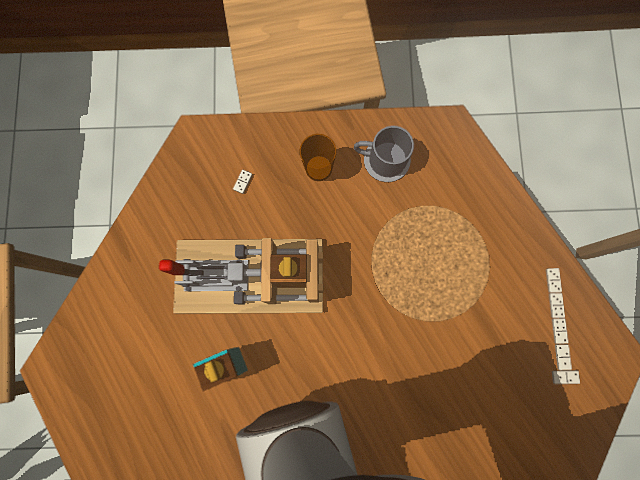

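View pics/wrist0.png

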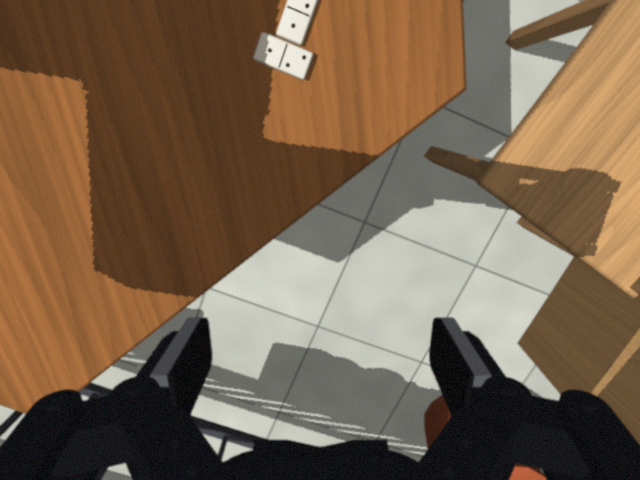

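Scene: red lever at (500,290), drawer with knob at (375,228) in the vise; the turquoise look-alike at (487,245). Top: vise board spans about (174–325, 239–313), its drawer's knob is at (288,267), the mat is at (431,263), and the turquoise decoy is at (220,370). The wrist view shows nothing useful. The drawer meant is the wooden one between the vise cheeks. I'll enlarge that to confirm it and pick the board corners.

```bash
cat > h.py <<'E'
import numpy as np, cv2
from cell import bot
from scipy.spatial.transform import Rotation as R
def rot(q): return R.from_quat([q[1],q[2],q[3],q[0]]).as_matrix()
def save(n,im): cv2.imwrite(f"pics/{n}.png",cv2.cvtColor(im,cv2.COLOR_RGB2BGR))
def campose(name,st=None):
    m=bot.camera_model(name)
    if name=="wrist":
        T=m["tool_from_camera"];A=rot(st["tcp_rot"])
        return m,A@T[:3,:3],A@T[:3,3]+st["tool_pos"]
    return m,rot(m["attitude"]),m["origin"]
def ray(name,px,st=None):
    m,A,o=campose(name,st)
    u=cv2.undistortPoints(np.array(px,float).reshape(-1,1,2),m["intrinsics"],m["dist"])[:,0]
    return o,(A@np.c_[u,np.ones(len(u))].T).T
def onz(name,px,z,st=None):
    o,d=ray(name,px,st); return o+d*((z-o[2])/d[:,2])[:,None]
def proj(name,P,st=None):
    m,A,o=campose(name,st)
    c=(np.array(P,float).reshape(-1,3)-o)@A
    return cv2.projectPoints(c,np.zeros(3),np.zeros(3),m["intrinsics"],m["dist"])[0][:,0]
def tri(n1,p1,n2,p2):
    o1,d1=ray(n1,p1);o2,d2=ray(n2,p2);d1=d1[0];d2=d2[0]
    s=np.linalg.lstsq(np.c_[d1,-d2],o2-o1,rcond=None)[0]
    a=o1+s[0]*d1;b=o2+s[1]*d2
    return (a+b)/2,np.linalg.norm(a-b)
E
python3 - <<'E'
import cv2
a=cv2.imread("pics/top0.png")[225:330,160:350]
cv2.imwrite("pics/topc.png",cv2.resize(a,None,fx=4.2,fy=4.2,interpolation=cv2.INTER_CUBIC))
a=cv2.imread("pics/scene0.png")[195:395,305:525]
cv2.imwrite("pics/scenec.png",cv2.resize(a,None,fx=3,fy=3,interpolation=cv2.INTER_CUBIC))
E
python3 - <<'E'
from h import *
im=cv2.imread("pics/top0.png"); hsv=cv2.cvtColor(im,cv2.COLOR_BGR2HSV)
print(rot(bot.get_state()["tcp_rot"]).round(4))
red=cv2.inRange(hsv,(0,200,90),(6,255,255))[:, :]; 
n,l,s,c=cv2.connectedComponentsWithStats(red); print([ (s[i],c[i]) for i in range(1,n) if s[i][4]>30])
im2=cv2.imread("pics/scene0.png");h2=cv2.cvtColor(im2,cv2.COLOR_BGR2HSV)
red=cv2.inRange(h2,(0,200,90),(6,255,255));n,l,s,c=cv2.connectedComponentsWithStats(red); print([ (s[i],c[i]) for i in range(1,n) if s[i][4]>80])
print("hsv mat",hsv[230:300:15,431], "wood",hsv[330,431],hsv[150,280],"board",hsv[305,200],hsv[245,200],"knob",hsv[267,288])
E
```

```text
[[-2.000e-04  3.688e-01 -9.295e-01]
 [ 8.000e-04 -9.295e-01 -3.688e-01]
 [-1.000e+00 -8.000e-04 -1.000e-04]]
[(array([159, 260,  14,  11, 139], dtype=int32), array([165.54676259, 265.01438849]))]
[(array([491, 268,  23,  44, 346], dtype=int32), array([502.71676301, 284.27745665]))]
hsv mat [[ 15 144 186]
 [ 16 135 170]
 [ 16 143 180]
 [ 16 137 164]
 [ 16 136 185]] wood [ 13 174 170] [ 15 174 166] board [ 19 118 199] [ 17 116 197] knob [ 20 188 197]
```

View pics/topc.png

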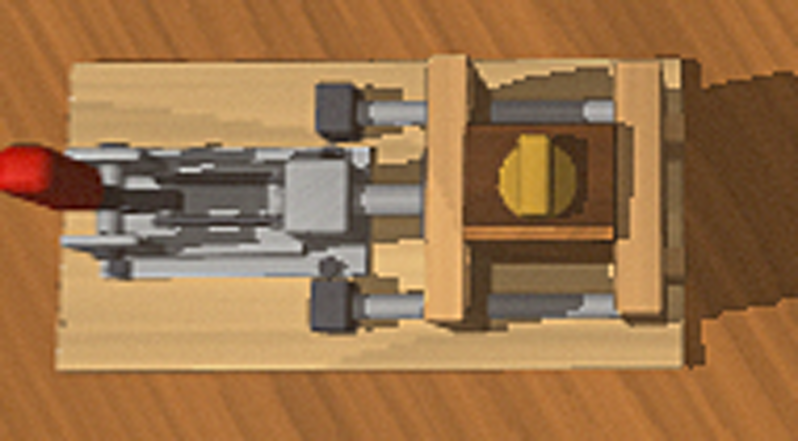

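View pics/scenec.png

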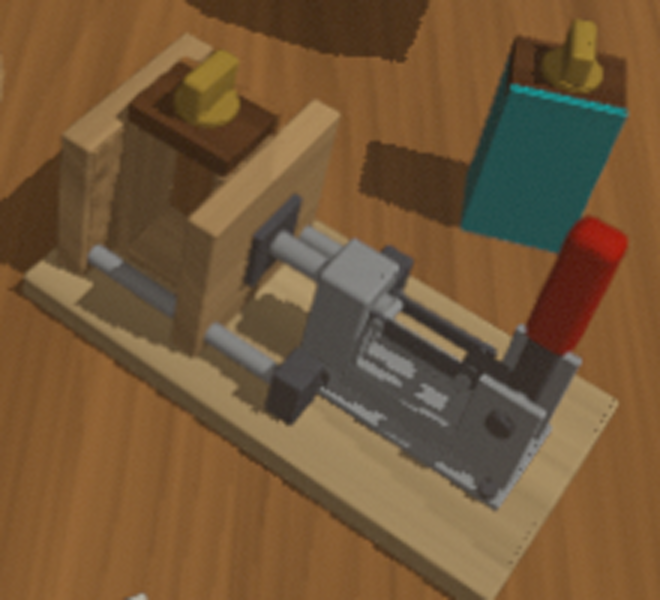

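Confirmed: in the crop, the knob at crop (537,175) belongs to the dark-fronted wooden drawer between the cheeks. The other one has turquoise sides and stands loose. Now the numbers.

```bash
python3 - <<'E'
from h import *
c=lambda p:(np.array(p,float)+.5)/4.2-.5+[160,225]
s=lambda p:(np.array(p,float)+.5)/3-.5+[305,195]
P=np.array([onz("top",[c(p)],.018)[0] for p in [(72,62),(684,59),(684,369),(56,369)]])
print(P.round(4)); 
# local: TL=(+75,135) TR=(+75,-165) BR=(-75,-165) BL=(-75,135)
L=np.array([[.075,.135],[.075,-.165],[-.075,-.165],[-.075,.135]])
# rigid fit
lc=L.mean(0);pc=P[:,:2].mean(0);H=(L-lc).T@(P[:,:2]-pc);a=np.arctan2(H[0,1]-H[1,0],H[0,0]+H[1,1])
Rm=np.array([[np.cos(a),-np.sin(a)],[np.sin(a),np.cos(a)]]);o=pc-Rm@lc
print("vise o",o,"yaw",np.degrees(a),"res",(P[:,:2]-(L@Rm.T+o)).round(4).tolist())
w=lambda x,y,z:np.r_[Rm@[x,y]+o,z]
print("board right corners scene",onz("scene",[s((617,402)),s((20,287))],.018), w(-.075,.135,.018),w(.075,-.165,.018))
# knob: top of bar, z=18+120+27=165
print("knob pred",w(0,-.105,.165),"seen top",onz("top",[c((535,174))],.165),"seen scene",onz("scene",[s((222,74))],.165), "tri",tri("top",c((535,174)),"scene",s((222,72))))
print("lever top pred",w(0,.096,.194),"seen",onz("top",[c((20,170))],.194),tri("top",c((20,170)),"scene",s((600,235))))
# drawer front face corners
print("drawer face",onz("top",[c(p) for p in [(468,125),(613,125),(613,228),(468,228)]],.138).round(4).tolist())
im=cv2.imread("pics/top0.png");hsv=cv2.cvtColor(im,cv2.COLOR_BGR2HSV)
m=cv2.inRange(hsv,(10,100,120),(25,160,255));m[:, :355]=0;m[:,505:]=0;m[:195]=0;m[330:]=0
m=cv2.morphologyEx(cv2.medianBlur(m,5),cv2.MORPH_OPEN,np.ones((7,7)))
k=max(cv2.findContours(m,0,1)[0],key=cv2.contourArea);k=cv2.convexHull(k)
e=cv2.fitEllipse(k);print(e,"mat",onz("top",[e[0]],.004), [np.linalg.norm(q) for q in onz("top",k[:,0],.004)[::8,:2]-onz("top",[e[0]],.004)[0,:2]])
print("glass/cup/dom",onz("top",[(320,170),(387,160),(243,181)],.0))
E
```

```text
[[0.6128 0.3045 0.018 ]
 [0.6048 0.0046 0.018 ]
 [0.4556 0.0091 0.018 ]
 [0.4643 0.3082 0.018 ]]
vise o [0.53477931 0.17158806] yaw -1.5929199022943645 res [[-0.0007, 0.0001], [-0.0004, 0.0], [0.0004, 0.0003], [0.0007, -0.0004]]
board right corners scene [[0.46585385 0.30911125 0.018     ]
 [0.61380294 0.01239744 0.018     ]] [0.46356103 0.30862075 0.018     ] [0.60516363 0.00456696 0.018     ]
knob pred [0.5318605  0.06662863 0.165     ] seen top [[0.53202725 0.06647153 0.165     ]] seen scene [[0.53371831 0.07615278 0.165     ]] tri (array([0.53068815, 0.07007029, 0.16126967]), np.float64(0.007527240741163363))
lever top pred [0.53744792 0.26755096 0.194     ] seen [[0.53629964 0.26901568 0.194     ]] (array([0.53666474, 0.27002779, 0.19118539]), np.float64(0.0001235913955818102))
drawer face [[0.5573, 0.0969, 0.138], [0.5554, 0.0351, 0.138], [0.5116, 0.0361, 0.138], [0.5134, 0.0973, 0.138]]
((429.9975280761719, 263.0953369140625), (114.49916076660156, 119.87916564941406), 122.40922546386719) mat [[ 0.54966594 -0.21331625  0.004     ]] [np.float64(0.12185706185115601), np.float64(0.12065276756975252), np.float64(0.11790306807629655), np.float64(0.11620916520709423), np.float64(0.11774606854510351), np.float64(0.12066037805616854), np.float64(0.12224240640373604)]
glass/cup/dom [[ 7.57669495e-01  5.45862449e-03 -1.11022302e-16]
 [ 7.74763093e-01 -1.38522023e-01 -1.11022302e-16]
 [ 7.38914181e-01  1.70951540e-01  1.11022302e-16]]
```

```bash
cat >> h.py <<'E'
VO=np.array([.53478,.17159]);VA=np.radians(-1.593)
VR=np.array([[np.cos(VA),-np.sin(VA)],[np.sin(VA),np.cos(VA)]])
def w(x,y,z): return np.r_[VR@[x,y]+VO,z]
MAT=np.array([.5497,-.2135])
def go(goal,yaw=None):
    s=bot.get_state();A=rot(s["tcp_rot"]);d=A.T@(np.array(goal)-s["tool_pos"])
    y0=np.degrees(np.arctan2(A[1,1],A[0,1]))
    tw=0 if yaw is None else -((yaw-y0+180)%360-180)
    print("t",round(s["t"],2),"pos",s["tool_pos"].round(4),"yaw",round(y0,2),"SHIFT mm",(d*1000).round(1),"twist",round(tw,1),"w",round(s["grip_width"],4),"F",s["ft_force"].round(1))
E
python3 -c "
from h import *
go(w(0,.098,.29),-1.6)"
```

```text
t 0.15 pos [ 0.212  -0.5343  0.1965] yaw -68.36 SHIFT mm [ -93.  -627.2 -599. ] twist -66.8 w 0.0854 F [-0.3  0.3  0.5]
```

>>> step_arm:
  steps:
    - [-0.05, -0.02, -0.02, 0]
    - [-0.093, -0.06, -0.06, -8]
    - [-0.093, -0.1, -0.095, -16]
    - [-0.093, -0.135, -0.13, -24]
    - [-0.093, -0.17, -0.162, -32]
  hand: 0
  newtons: 40

```text
t: 0.65
tool_pos: [0.2918, -0.3366, 0.2897]
tcp_rot: [0.321, 0.63, 0.32, -0.63]
ft_force: [0.5, 0.2, -0.1]
grip_width: 0.0854
```

```bash
python3 -c "
from h import *
go(w(0,.098,.29),-1.6)"
```

```text
t 0.65 pos [ 0.2918 -0.3366  0.2897] yaw -36.07 SHIFT mm [-5.000e-01 -1.582e+02 -6.346e+02] twist -34.5 w 0.0854 F [ 0.5  0.2 -0.1]
```

>>> step_arm:
  steps:
    - [0, -0.012, -0.048, -7]
    - [0, -0.024, -0.096, -14]
    - [0, -0.036, -0.144, -21]
    - [0, -0.048, -0.192, -28]
    - [0, -0.06, -0.24, -34.5]

```text
t: 1.15
tool_pos: [0.3856, -0.1074, 0.2893]
tcp_rot: [0.493, 0.507, 0.493, -0.507]
ft_force: [1.0, -1.1, 0.0]
grip_width: 0.0856
```

```bash
python3 -c "
from h import *
go(w(0,.098,.29),-1.6)"
```

```text
t 1.15 pos [ 0.3856 -0.1074  0.2893] yaw -1.59 SHIFT mm [  -0.6  141.4 -381. ] twist 0.0 w 0.0856 F [ 1.  -1.1  0. ]
```

>>> step_arm:
  steps:
    - [0, 0.018, -0.046, 0]
    - [0, 0.036, -0.092, 0]
    - [0, 0.054, -0.138, 0]
    - [0, 0.072, -0.184, 0]
    - [0, 0.09, -0.23, 0]

```text
t: 1.65
tool_pos: [0.4831, 0.1199, 0.2892]
tcp_rot: [0.492, 0.508, 0.492, -0.508]
ft_force: [1.6, -0.8, 0.4]
grip_width: 0.085
```

>>> step_arm:
  steps:
    - [0, 0.017, -0.045, 0]
    - [0, 0.034, -0.09, 0]
    - [0, 0.05, -0.132, 0]
    - [0, 0.051, -0.148, 0]
    - [0, 0.051, -0.151, 0]

```text
t: 2.15
tool_pos: [0.5385, 0.2685, 0.2882]
tcp_rot: [-0.492, -0.507, -0.493, 0.508]
ft_force: [0.1, -0.7, 0.1]
grip_width: 0.0854
```

```bash
python3 - <<'E'
from h import *
go(w(0,.098,.29),-1.6)
st=bot.get_state();im=bot.camera("wrist");save("w1",im)
print(proj("wrist",[w(0,.098,.194),w(0,.098,.164)],st))
E
```

```text
t 2.15 pos [0.5385 0.2685 0.2882] yaw -1.73 SHIFT mm [-1.8 -1.1 -1. ] twist -0.1 w 0.0854 F [ 0.1 -0.7  0.1]
[[317.91170116 230.67521008]
 [318.15368386 220.08012828]]
```

View pics/w1.png

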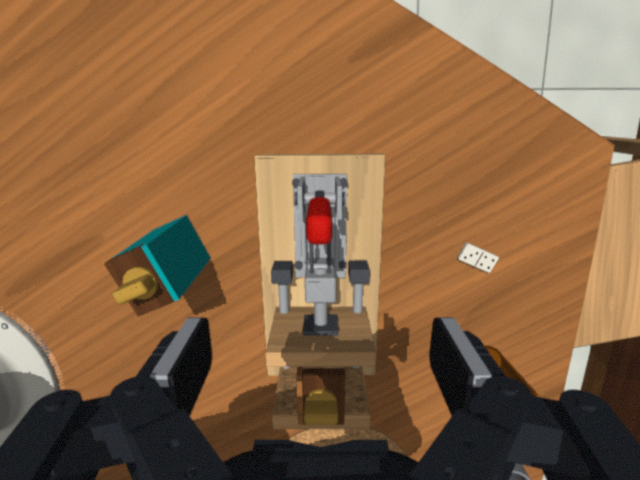

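The wrist view shows the red lever tip at (319,231), within about 1 px of the prediction (318,231). I'll go down over it and close.

>>> step_arm:
  steps:
    - [0.04, -0.001, -0.001, 0]
    - [0.08, -0.001, -0.001, 0]
    - [0.12, -0.001, -0.001, 0]
    - [0.141, -0.001, -0.001, 0]
    - [0.143, -0.001, -0.001, 0]

```text
t: 2.7
tool_pos: [0.5364, 0.2661, 0.144]
tcp_rot: [-0.491, -0.507, -0.492, 0.51]
ft_force: [0.0, -0.8, 0.6]
grip_width: 0.0855
```

>>> step_arm:
  steps:
    - [0, 0, 0, 0]
    - [0, 0, 0, 0]
    - [0, 0, 0, 0]
    - [0, 0, 0, 0]
    - [0, 0, 0, 0]
  hand: 255
  newtons: 30

```text
t: 3.2
tool_pos: [0.5373, 0.268, 0.1472]
tcp_rot: [-0.492, -0.508, -0.492, 0.508]
ft_force: [-6.8, -2.8, 7.2]
grip_width: 0.0191
```

```bash
python3 - <<'E'
from h import *
go(w(0,.098,.145),-1.6)
p=bot.get_state()["tool_pos"]
# arc in tool axes: z tool = -vise y ; x=down
r=.092
for th in np.linspace(.02,1.6,11): print(round(th,2),"x",round(1000*(r*np.cos(.02)-r*np.cos(th)),1),"z",round(-1000*r*(np.sin(th)-np.sin(.02)),1))
E
```

```text
t 3.2 pos [0.5373 0.268  0.1472] yaw -1.84 SHIFT mm [ 2.2  0.1 -1.6] twist -0.2 w 0.0191 F [-6.8 -2.8  7.2]
0.02 x 0.0 z -0.0
0.18 x 1.4 z -14.4
0.34 x 5.1 z -28.5
0.49 x 11.0 z -41.8
0.65 x 18.9 z -54.0
0.81 x 28.5 z -64.8
0.97 x 39.8 z -73.9
1.13 x 52.4 z -81.2
1.28 x 66.0 z -86.4
1.44 x 80.2 z -89.4
1.6 x 94.7 z -90.1
```

Gripped at 19 mm. Now swing the lever along its arc.

>>> step_arm:
  steps:
    - [0.0014, 0, -0.0144, 0]
    - [0.005, 0, -0.0285, 0]
    - [0.011, 0, -0.042, 0]
    - [0.019, 0, -0.054, 0]
    - [0.0285, 0, -0.065, 0]

```text
t: 3.7
tool_pos: [0.5393, 0.3355, 0.1208]
tcp_rot: [0.492, 0.509, 0.493, -0.506]
ft_force: [-17.0, 10.3, 28.7]
grip_width: 0.0189
```

```bash
python3 -c "
from h import *
go(w(0,.096+.092,.072-.019),-1.6)"
```

```text
t 3.7 pos [0.5393 0.3355 0.1208] yaw -1.77 SHIFT mm [ 67.9  -0.1 -23.8] twist -0.2 w 0.0189 F [-17.   10.3  28.7]
```

>>> step_arm:
  steps:
    - [0.011, 0, -0.0092, 0]
    - [0.0237, 0, -0.0165, 0]
    - [0.037, 0, -0.022, 0]
    - [0.051, 0, -0.025, 0]
    - [0.066, 0, -0.0255, 0]

```text
t: 4.2
tool_pos: [0.5401, 0.3655, 0.0557]
tcp_rot: [0.49, 0.511, 0.495, -0.503]
ft_force: [-18.0, 45.5, 28.4]
grip_width: 0.019
```

>>> step_arm:
  steps:
    - [0.003, 0, 0, 0]
    - [0.003, 0, 0, 0]

```text
t: 4.4
tool_pos: [0.5399, 0.3651, 0.0514]
tcp_rot: [0.49, 0.511, 0.495, -0.504]
ft_force: [-11.7, 47.9, 14.2]
grip_width: 0.019
```

```bash
python3 - <<'E'
from h import *
go(w(0,.096+.092,.072-.019),-1.6)
save("s2",bot.camera("scene"))
E
```

```text
t 4.4 pos [0.5399 0.3651 0.0514] yaw -1.69 SHIFT mm [-1.7  0.3  5.5] twist -0.1 w 0.019 F [-11.7  47.9  14.2]
```

View pics/s2.png

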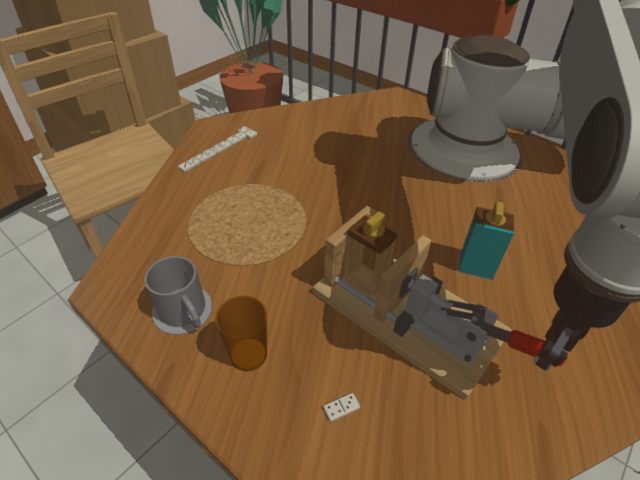

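The picture shows the lever level, with its grip near (525,343), and the jaw open, its cheek at about (405,270). I'll ease the radial load, press a little further to make sure it is at the stop, then release.

>>> step_arm:
  steps:
    - [0.001, 0, -0.003, 0]
    - [0.003, 0, -0.006, 0]
    - [0.004, 0, -0.006, 0]

```text
t: 4.75
tool_pos: [0.5397, 0.3665, 0.0459]
tcp_rot: [0.491, 0.508, 0.493, -0.507]
ft_force: [-13.1, 13.4, 14.4]
grip_width: 0.0192
```

>>> step_arm:
  steps:
    - [-0.001, 0, 0, 0]
    - [-0.001, 0, 0, 0]
    - [-0.001, 0, 0, 0]
    - [-0.001, 0, 0, 0]
  hand: 0

```text
t: 5.15
tool_pos: [0.541, 0.3642, 0.0458]
tcp_rot: [0.492, 0.508, 0.492, -0.508]
ft_force: [-0.3, 1.0, -0.2]
grip_width: 0.0761
```

```bash
python3 - <<'E'
from h import *
go(w(0,.096+.092,.25),-1.6)
im=bot.camera("scene")
save("s3",cv2.resize(im[200:400,300:580],None,fx=2.8,fy=2.8))
E
```

```text
t 5.15 pos [0.541  0.3642 0.0458] yaw -1.87 SHIFT mm [-204.2   -0.8    4.7] twist -0.3 w 0.0761 F [-0.3  1.  -0.2]
```

View pics/s3.png

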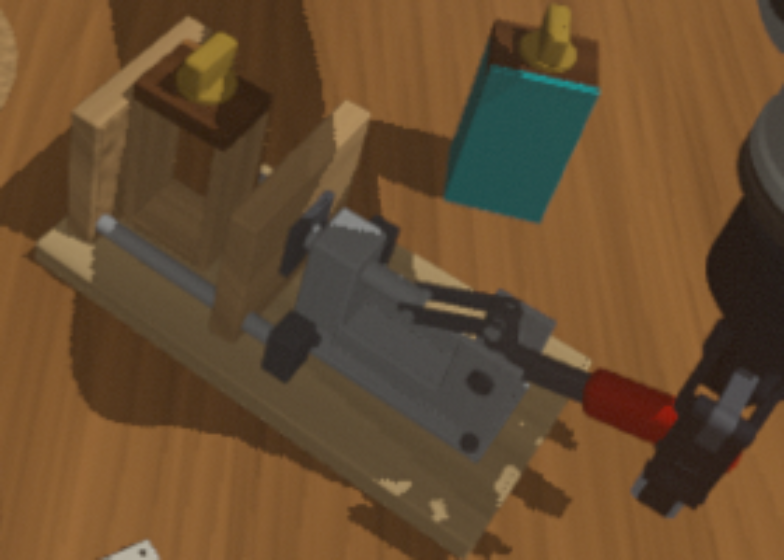

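>>> step_arm:
  steps:
    - [-0.04, 0, 0, 0]
    - [-0.09, 0, 0, 0]
    - [-0.14, 0, 0, 0]
    - [-0.19, 0, 0, 0]
    - [-0.23, 0, 0, 0]

```text
t: 5.7
tool_pos: [0.5409, 0.3642, 0.2792]
tcp_rot: [0.492, 0.509, 0.492, -0.507]
ft_force: [0.8, 0.4, 0.4]
grip_width: 0.0852
```

```bash
python3 - <<'E'
from h import *
go(w(0,-.105,.27),88.4)
go(w(0,-.105,.27),-91.6);print(bot.get_state()["qpos"])
im=bot.camera("top")
save("t4",cv2.resize(im[225:330,130:340],None,fx=3.8,fy=3.8,interpolation=cv2.INTER_CUBIC))
st=bot.get_state();im=bot.camera("wrist");save("w4",im)
E
```

```text
t 5.7 pos [0.5409 0.3642 0.2792] yaw -1.87 SHIFT mm [  8.8   0.6 297.7] twist -90.3 w 0.0852 F [0.8 0.4 0.4]
t 5.7 pos [0.5409 0.3642 0.2792] yaw -1.87 SHIFT mm [  8.8   0.6 297.7] twist 89.7 w 0.0852 F [0.8 0.4 0.4]
[4.74512396e-01 3.02947945e-01 1.08870259e+00 3.94599635e-05
 1.74757154e+00 5.07102484e-01]
```

View pics/t4.png

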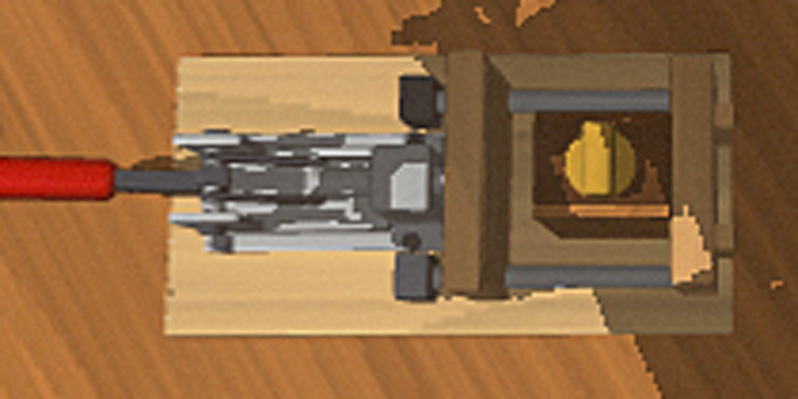

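View pics/w4.png

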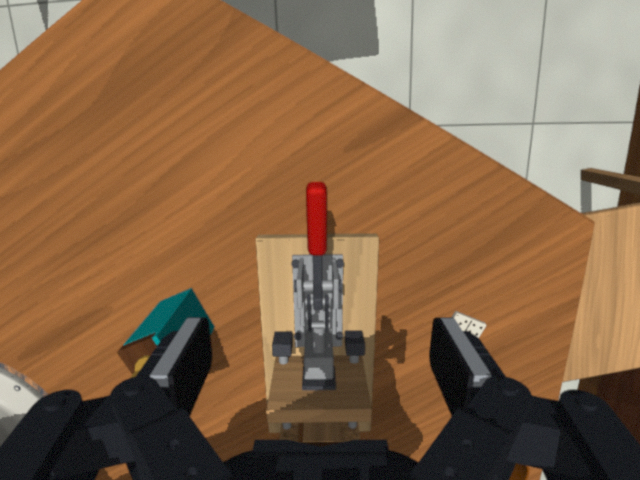

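The jaw has visibly opened and the lever lies flat. I'll measure the opening, and move over the knob.

```bash
python3 - <<'E'
from h import *
c=lambda p:(np.array(p,float)+.5)/3.8-.5+[130,225]
P=onz("top",[c((487,90)),c((670,90))],.124);print(P, "gap",np.linalg.norm(P[0]-P[1]))
print("knob",onz("top",[c((597,160))],.165), w(0,-.105,.165))
E
```

```text
[[0.57135287 0.12254813 0.124     ]
 [0.56859806 0.03470821 0.124     ]] gap 0.08788311134913229
knob [[0.53084741 0.06694489 0.165     ]] [0.53186105 0.06663058 0.165     ]
```

>>> step_arm:
  steps:
    - [0, 0, 0.048, -8.5]
    - [0, 0, 0.096, -17]
    - [0, 0, 0.144, -25.5]
    - [0, 0, 0.192, -34]
    - [0, 0, 0.24, -42.5]

```text
t: 6.3
tool_pos: [0.5333, 0.1348, 0.2756]
tcp_rot: [0.635, 0.31, 0.635, -0.31]
ft_force: [0.6, -0.0, -0.2]
grip_width: 0.0852
```

```bash
python3 - <<'E'
from h import *
go(w(0,-.105,.27),88.4)
E
```

```text
t 6.3 pos [0.5333 0.1348 0.2756] yaw 37.96 SHIFT mm [  5.6 -43.1  52.8] twist -50.4 w 0.0852 F [ 0.6 -0.  -0.2]
```

```bash
python3 - <<'E'
from h import *
st={"tool_pos":np.array([.5409,.3642,.2792]),"tcp_rot":[.492,.509,.492,-.507]}
st["tcp_rot"]=np.array(st["tcp_rot"])/np.linalg.norm(st["tcp_rot"])
for th in (1.1,1.2,1.3,1.4,1.5,1.6):
  f=lambda r:w(0,.096+r*np.sin(th),.072+r*np.cos(th))
  print(th,proj("wrist",[f(.122),f(.046)],st).round(1).tolist(),proj("top",[f(.046)]).round(1).tolist(),proj("scene",[f(.122),f(.046)]).round(1).tolist())
for j in (.02,.024,.029,.034):
  print(j,"wrist jaw top outer/inner",proj("wrist",[w(0,-.105+.032+j+.02,.124),w(0,-.105+.032+j,.124)],st).round(1).tolist(),"top",((proj("top",[w(.05,-.105+.032+j+.02,.124),w(.05,-.105+.032+j,.124)])-[130,225])*3.8).round(0).tolist())
go(w(0,-.105,.27),88.4)
im=bot.camera("top");save("t5",im); save("s5",bot.camera("scene"))
E
```

```text
1.1 [[318.3, 199.3], [318.8, 258.5]] [[161.3, 271.3]] [[563.6, 347.2], [507.3, 332.7]]
1.2 [[318.3, 191.3], [318.8, 255.4]] [[161.1, 271.5]] [[563.7, 353.9], [507.5, 335.1]]
1.3 [[318.3, 184.7], [318.8, 252.6]] [[161.1, 271.8]] [[562.8, 360.1], [507.5, 337.4]]
1.4 [[318.3, 179.8], [318.8, 250.2]] [[161.4, 272.0]] [[561.1, 365.7], [507.1, 339.5]]
1.5 [[318.3, 176.3], [318.8, 248.2]] [[161.9, 272.3]] [[558.4, 370.8], [506.4, 341.4]]
1.6 [[318.4, 174.3], [318.8, 246.7]] [[162.7, 272.6]] [[555.0, 375.2], [505.4, 343.2]]
0.02 wrist jaw top outer/inner [[319.6, 416.0], [319.7, 430.4]] top [[455.0, 64.0], [497.0, 64.0]]
0.024 wrist jaw top outer/inner [[319.6, 413.1], [319.7, 427.6]] top [[447.0, 64.0], [488.0, 64.0]]
0.029 wrist jaw top outer/inner [[319.6, 409.4], [319.6, 424.0]] top [[436.0, 64.0], [478.0, 64.0]]
0.034 wrist jaw top outer/inner [[319.5, 405.6], [319.6, 420.4]] top [[426.0, 64.0], [467.0, 64.0]]
t 6.3 pos [0.5333 0.1348 0.2756] yaw 37.96 SHIFT mm [  5.6 -43.1  52.8] twist -50.4 w 0.0852 F [ 0.6 -0.  -0.2]
```

```bash
python3 - <<'E'
import cv2
a=cv2.imread("pics/s5.png")[190:410,310:590];cv2.imwrite("pics/s5c.png",cv2.resize(a,None,fx=2.7,fy=2.7))
a=cv2.imread("pics/t5.png")[220:330,130:340];cv2.imwrite("pics/t5c.png",cv2.resize(a,None,fx=3.8,fy=3.8))
E
```

```text
(no output)
```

View pics/s5c.png

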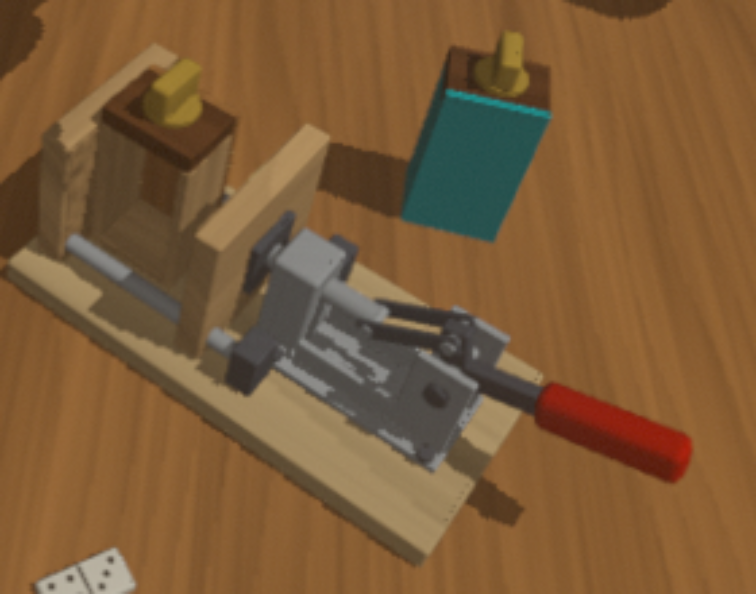

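View pics/t5c.png

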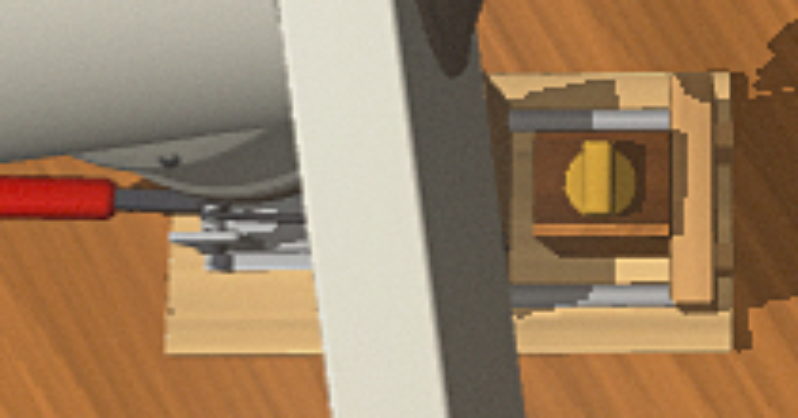

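The checks disagree with "fully open". The tip at scene (563,358) implies about 1.25 rad and the top view gives a jaw opening of about 24 mm, so the grip slid on the lever. I'll go back and press it down to the stop with closed fingers from above.

```bash
python3 - <<'E'
from h import *
go(w(0,.186,.16),37.96)
E
```

```text
t 6.4 pos [0.5337 0.1323 0.2759] yaw 37.84 SHIFT mm [ 115.6  143.2 -174.2] twist -0.1 w 0.0854 F [ 0.2  0.2 -0.6]
```

>>> step_arm:
  steps:
    - [0, 0.03, -0.036, 0]
    - [0, 0.06, -0.073, 0]
    - [0, 0.09, -0.11, 0]
    - [0.02, 0.12, -0.146, 0]
    - [0.045, 0.143, -0.174, 0]
  hand: 255

```text
t: 6.9
tool_pos: [0.5406, 0.3647, 0.2308]
tcp_rot: [0.635, 0.313, 0.634, -0.311]
ft_force: [0.5, -0.9, -0.3]
grip_width: 0.0127
```

>>> step_arm:
  steps:
    - [0.035, 0, 0, 0]
    - [0.07, 0, 0, 0]
    - [0.07, 0, 0, 0]

```text
t: 7.2
tool_pos: [0.5386, 0.3613, 0.1556]
tcp_rot: [0.633, 0.31, 0.636, -0.314]
ft_force: [0.4, -0.1, 0.2]
grip_width: 0.0002
```

```bash
python3 - <<'E'
from h import *
go(w(0,.186,.081),37.96)
E
```

```text
t 7.2 pos [0.5386 0.3613 0.1556] yaw 37.64 SHIFT mm [74.6 -0.7  3.9] twist -0.3 w 0.0002 F [ 0.4 -0.1  0.2]
```

>>> step_arm:
  steps:
    - [0.02, 0, 0, 0]
    - [0.035, 0, 0, 0]
    - [0.046, 0, 0, 0]
    - [0.056, 0, 0, 0]
    - [0.064, 0, 0, 0]

```text
t: 7.7
tool_pos: [0.5409, 0.3617, 0.0965]
tcp_rot: [0.635, 0.312, 0.635, -0.312]
ft_force: [-0.8, -0.2, 0.2]
grip_width: -0.0001
```

>>> step_arm:
  steps:
    - [0.004, 0, 0, 0]
    - [0.008, 0, 0, 0]

```text
t: 7.9
tool_pos: [0.5409, 0.3618, 0.0889]
tcp_rot: [0.635, 0.312, 0.635, -0.312]
ft_force: [-0.1, -0.3, 0.1]
grip_width: 0.0001
```

>>> step_arm:
  steps:
    - [0.004, 0, 0, 0]
    - [0.008, 0, 0, 0]
    - [0.008, 0, 0, 0]

```text
t: 8.2
tool_pos: [0.5405, 0.3617, 0.0803]
tcp_rot: [0.634, 0.312, 0.635, -0.312]
ft_force: [-0.5, -0.0, -0.3]
grip_width: 0.0004
```

```bash
python3 - <<'E'
from h import *
go(w(0,.186,.081),37.96)
im=bot.camera("scene");save("s6",cv2.resize(im[190:410,310:590],None,fx=2.7,fy=2.7))
E
```

```text
t 8.2 pos [0.5405 0.3617 0.0803] yaw 37.65 SHIFT mm [-0.7 -3.   2.9] twist -0.3 w 0.0004 F [-0.5 -0.  -0.3]
```

View pics/s6.png

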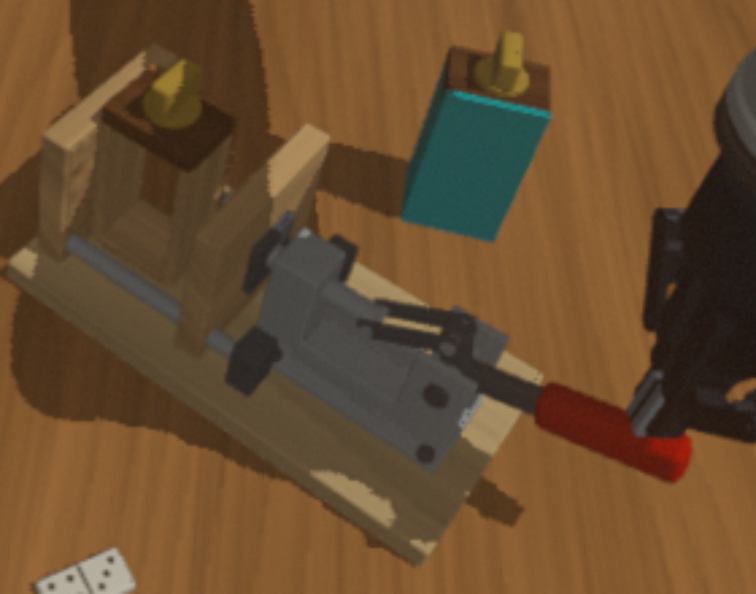

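```bash
python3 - <<'E'
from h import *
st=bot.get_state();p=st["tool_pos"]
print("TCP scene crop",(proj("scene",[p])-[310,190])*2.7, "top",proj("top",[p]))
for z in (.081,.1,.11): print(z,(proj("scene",[w(0,.186,z)])-[310,190])*2.7)
im=bot.camera("top");save("t6",cv2.resize(im[220:330,90:300],None,fx=3.8,fy=3.8))
save("w6",bot.camera("wrist"))
E
```

```text
TCP scene crop [[619.48893484 457.44115558]] top [[135.62364045 271.77368965]]
0.081 [[612.42424031 451.5645863 ]]
0.1 [[626.55207228 432.15283471]]
0.11 [[634.23336484 421.56592559]]
```

View pics/t6.png

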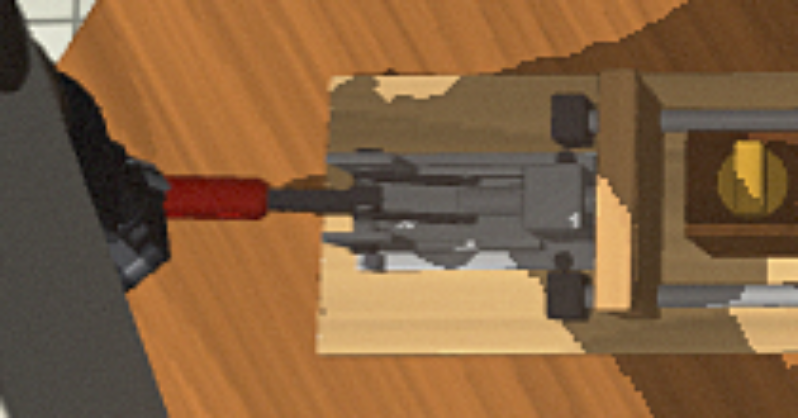

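View pics/w6.png

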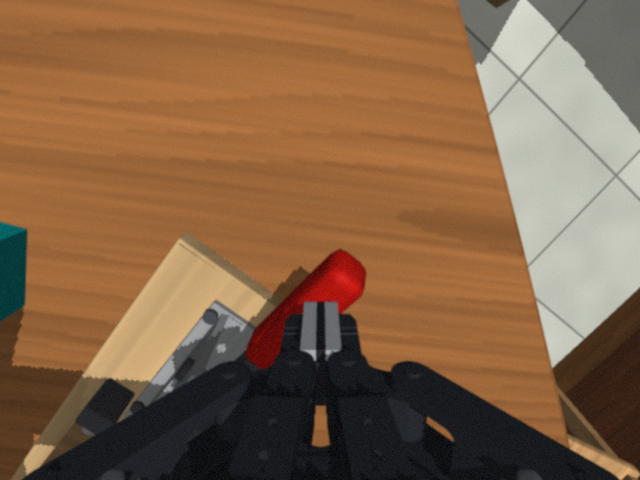

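```bash
python3 - <<'E'
from h import *
st=bot.get_state();p=st["tool_pos"]
print("TCP wrist",proj("wrist",[p],st),"board corner",proj("wrist",[w(-.075,.135,.018),w(.075,.135,.018)],st))
for th in (1.1,1.2,1.3,1.4,1.5,1.6):
  f=lambda r,h=0:w(0,.096+r*np.sin(th)-h*np.cos(th),.072+r*np.cos(th)+h*np.sin(th))
  print(th,proj("wrist",[f(.122,.012),f(.122,-.012)],st).round(1).tolist(),proj("top",[f(.046)]).round(1).tolist())
E
```

```text
TCP wrist [[319.17315196 285.17685069]] board corner [[176.90390373 237.68528193]
 [350.05946997 360.69489993]]
1.1 [[333.1, 333.0], [348.7, 286.2]] [[161.3, 271.3]]
1.2 [[342.4, 307.1], [352.7, 268.4]] [[161.1, 271.5]]
1.3 [[348.9, 285.5], [354.5, 254.2]] [[161.1, 271.8]]
1.4 [[352.8, 267.7], [354.4, 243.3]] [[161.4, 272.0]]
1.5 [[354.5, 253.7], [352.7, 235.4]] [[161.9, 272.3]]
1.6 [[354.3, 243.0], [349.8, 230.0]] [[162.7, 272.6]]
```

>>> step_arm:
  steps:
    - [0.003, 0, 0, 0]
    - [0.006, 0, 0, 0]

```text
t: 8.55
tool_pos: [0.541, 0.362, 0.0751]
tcp_rot: [0.635, 0.312, 0.634, -0.312]
ft_force: [0.3, 1.2, 5.2]
grip_width: -0.0
```

```bash
python3 - <<'E'
from h import *
st=bot.get_state();p=st["tool_pos"];A=rot(st["tcp_rot"])
for d in (0,.01,.02,.03,.04): print(d,proj("wrist",[p-A[:,0]*d],st).round(1).tolist(),((proj("scene",[p-A[:,0]*d])-[310,190])*2.7).round().tolist())
im=bot.camera("wrist");save("w7",cv2.resize(im[220:400,220:420],None,fx=3.5,fy=3.5))
im=bot.camera("scene");save("s7",cv2.resize(im[290:390,460:600],None,fx=5,fy=5))
print(((proj("scene",[p-A[:,0]*d for d in (0,.01,.02,.03,.04)])-[460,290])*5).round().tolist())
E
```

```text
0 [[319.2, 285.2]] [[616.0, 464.0]]
0.01 [[319.1, 293.9]] [[623.0, 454.0]]
0.02 [[319.1, 303.6]] [[631.0, 444.0]]
0.03 [[319.0, 314.4]] [[638.0, 433.0]]
0.04 [[318.9, 326.5]] [[646.0, 422.0]]
[[390.0, 359.0], [404.0, 340.0], [418.0, 321.0], [432.0, 302.0], [447.0, 282.0]]
```

View pics/w7.png

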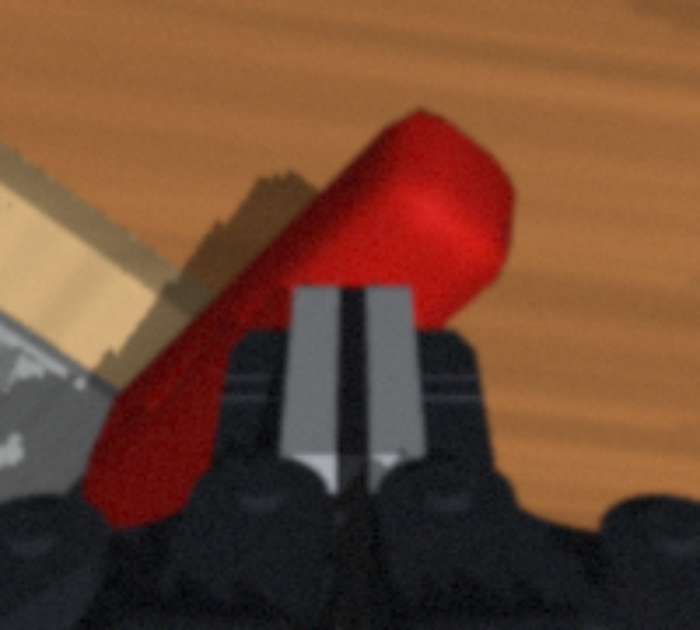

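View pics/s7.png

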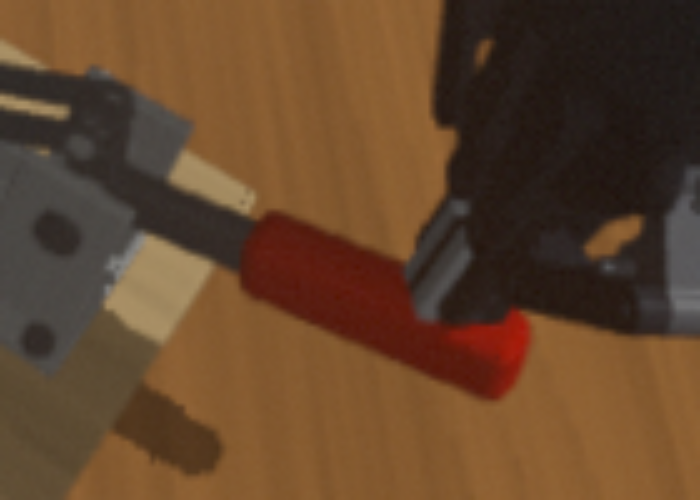

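>>> step_arm:
  steps:
    - [0.003, 0, 0, 0]
    - [0.006, 0, 0, 0]

```text
t: 8.85
tool_pos: [0.5409, 0.362, 0.0689]
tcp_rot: [0.635, 0.312, 0.635, -0.312]
ft_force: [0.3, 2.7, 4.8]
grip_width: 0.0001
```

The force stays at about 5 N while the lever moves, so it is only dragging and not at its stop yet. I'll keep pressing.

>>> step_arm:
  steps:
    - [0.004, 0, 0, 0]
    - [0.008, 0, 0, 0]
    - [0.012, 0, 0, 0]

```text
t: 9.15
tool_pos: [0.5407, 0.3619, 0.0565]
tcp_rot: [0.635, 0.312, 0.635, -0.312]
ft_force: [0.8, 3.3, 4.7]
grip_width: 0.0001
```

>>> step_arm:
  steps:
    - [0.003, 0, 0, 0]
    - [0.006, 0, 0, 0]

```text
t: 9.35
tool_pos: [0.5407, 0.3618, 0.0505]
tcp_rot: [0.635, 0.312, 0.635, -0.312]
ft_force: [-0.0, 3.2, 3.8]
grip_width: 0.0003
```

>>> step_arm:
  steps:
    - [0.003, 0, 0, 0]
    - [0.006, 0, 0, 0]

```text
t: 9.55
tool_pos: [0.5411, 0.3621, 0.0462]
tcp_rot: [0.635, 0.312, 0.634, -0.311]
ft_force: [-13.7, -4.4, 46.0]
grip_width: 0.0
```

>>> step_arm:
  steps:
    - [0.002, 0, 0, 0]
    - [0.004, 0, 0, 0]

```text
t: 9.75
tool_pos: [0.5415, 0.3623, 0.0456]
tcp_rot: [0.635, 0.313, 0.634, -0.311]
ft_force: [-24.8, -10.7, 74.1]
grip_width: 0.0002
```

The force jumped to 46–74 N, so that is the stop. It was reached at a TCP height of about 0.046 instead of the expected 0.081, so the real fingertips seem to sit about 30 mm behind the reported TCP. I'll back off, then check that before the knob grasp.

>>> step_arm:
  steps:
    - [-0.03, 0, 0, 0]
    - [-0.075, 0, 0, 0]
    - [-0.12, 0, 0, 0]
    - [-0.17, 0, 0, 0]
    - [-0.22, 0, 0, 0]

```text
t: 10.25
tool_pos: [0.5402, 0.3611, 0.2621]
tcp_rot: [0.634, 0.312, 0.635, -0.313]
ft_force: [1.2, 0.1, 0.9]
grip_width: -0.0
```

```bash
python3 - <<'E'
from h import *
st=bot.get_state();p=st["tool_pos"];A=rot(st["tcp_rot"])
go(w(0,-.105,.27),88.4)
for d in (-.01,0,.01,.02,.03): print(d,"edge z-11:",proj("wrist",[p+A@[-d,0.003,-.011]],st).round(1).tolist(), "top",proj("top",[p+A@[-d,0,0]]).round(1).tolist(),"scene",proj("scene",[p+A@[-d,0,0]]).round(1).tolist())
save("s8",bot.camera("scene"));save("t8",bot.camera("top"))
E
```

```text
t 10.25 pos [0.5402 0.3611 0.2621] yaw 37.63 SHIFT mm [  -7.6 -186.4  228.1] twist -50.8 w -0.0 F [1.2 0.1 0.9]
-0.01 edge z-11: [[325.0, 257.7]] top [[92.7, 259.8]] scene [[596.6, 279.5]]
0 edge z-11: [[325.2, 264.8]] top [[89.5, 258.9]] scene [[600.8, 273.7]]
0.01 edge z-11: [[325.5, 272.7]] top [[86.3, 258.0]] scene [[605.0, 267.6]]
0.02 edge z-11: [[325.8, 281.4]] top [[83.0, 257.0]] scene [[609.4, 261.4]]
0.03 edge z-11: [[326.1, 291.2]] top [[79.5, 256.1]] scene [[613.9, 255.0]]
```

View pics/s8.png

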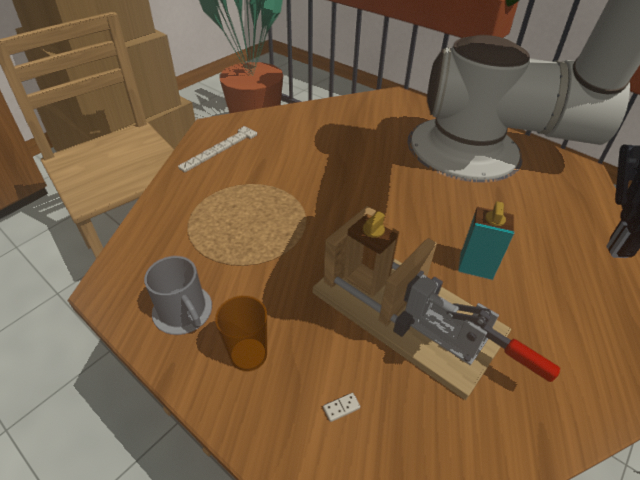

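View pics/t8.png

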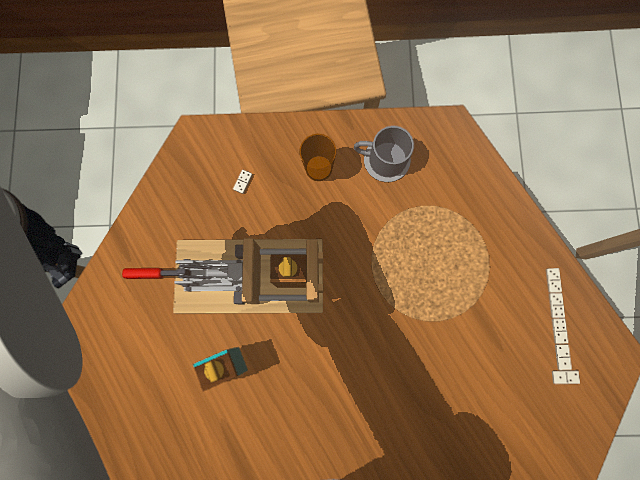

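```bash
python3 - <<'E'
from h import *
for n,pos,q in (("w1",[.5385,.2685,.2882],[-.492,-.507,-.493,.508]),("w4",[.5409,.3642,.2792],[.492,.509,.492,-.507])):
  for dz in (0,.015,.033):
    st={"tool_pos":np.array(pos)+[0,0,dz],"tcp_rot":np.array(q)/np.linalg.norm(q)}
    print(n,dz,proj("wrist",[w(.075,.135,.018),w(-.075,.135,.018),w(.055,-.003,.124)],st).round(1).tolist())
E
python3 - <<'E'
import cv2
a=cv2.imread("pics/s8.png")[130:290,560:640];cv2.imwrite("pics/s8c.png",cv2.resize(a,None,fx=3.6,fy=3.6))
a=cv2.imread("pics/w1.png")[140:340,230:410];cv2.imwrite("pics/w1c.png",cv2.resize(a,None,fx=3,fy=3))
E
```

```text
w1 0 [[385.0, 155.0], [253.4, 155.3], [374.7, 307.8]]
w1 0.015 [[383.0, 153.7], [255.6, 154.0], [372.8, 300.8]]
w1 0.033 [[380.7, 152.3], [257.9, 152.6], [370.6, 293.2]]
w4 0 [[381.7, 237.7], [256.0, 238.3], [371.7, 393.1]]
w4 0.015 [[379.8, 234.1], [257.9, 234.6], [369.9, 383.8]]
w4 0.033 [[377.7, 229.9], [260.1, 230.5], [368.0, 373.4]]
```

View pics/s8c.png

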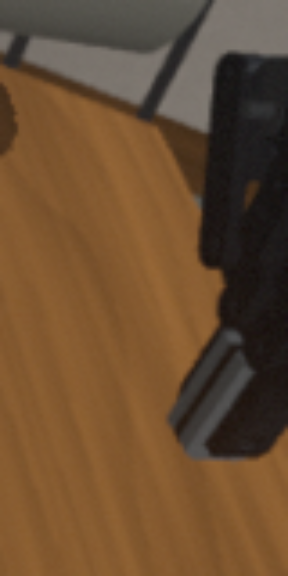

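View pics/w1c.png

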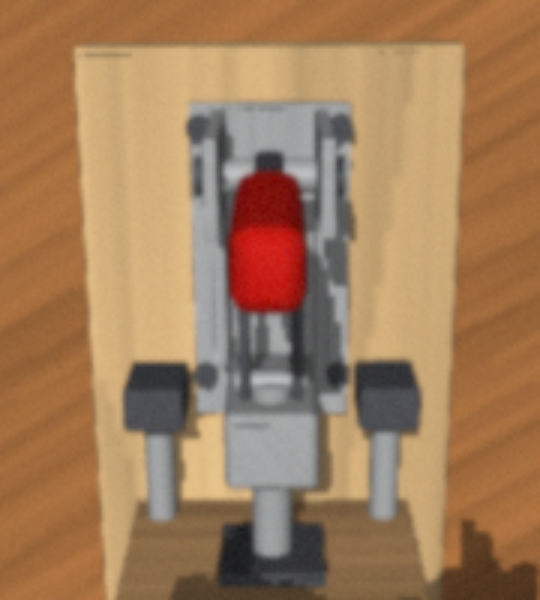

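>>> step_arm:
  steps:
    - [0, -0.03, 0.037, -8.5]
    - [0, -0.06, 0.074, -17]
    - [0, -0.09, 0.111, -25.5]
    - [0, -0.12, 0.148, -34]
    - [0, -0.15, 0.185, -42.5]
  hand: 165

```text
t: 10.85
tool_pos: [0.5349, 0.1327, 0.2602]
tcp_rot: [0.702, 0.077, 0.703, -0.078]
ft_force: [0.6, 0.2, 0.2]
grip_width: 0.0307
```

```bash
python3 - <<'E'
from h import *
go(w(0,-.105,.2),88.4)
E
```

```text
t 10.85 pos [0.5349 0.1327 0.2602] yaw 77.44 SHIFT mm [ 60.2 -65.1  11.5] twist -11.0 w 0.0307 F [0.6 0.2 0.2]
```

>>> step_arm:
  steps:
    - [0, -0.03, 0.005, -4]
    - [0.01, -0.06, 0.01, -8.3]
    - [0.04, -0.064, 0.011, -8.3]
    - [0.06, -0.065, 0.0115, -8.3]
    - [0.06, -0.065, 0.0115, -8.3]

```text
t: 11.35
tool_pos: [0.5309, 0.0682, 0.1978]
tcp_rot: [0.705, 0.028, 0.708, -0.029]
ft_force: [1.4, 0.1, -0.2]
grip_width: 0.0302
```

```bash
python3 - <<'E'
from h import *
go(w(0,-.105,.13),88.4)
st=bot.get_state();p=st["tool_pos"];A=rot(st["tcp_rot"])
print("knob top ctr",proj("wrist",[w(0,-.105,.165),w(.017,-.105,.165),w(-.017,-.105,.165)],st))
for d in (0,.02,.03,.04): print(d,"pad near edge",proj("wrist",[p+A@[-d,.015,-.011]],st).round(1).tolist())
save("w9",bot.camera("wrist"));save("s9",bot.camera("scene"))
E
python3 - <<'E'
import cv2
a=cv2.imread("pics/s9.png")[110:310,300:480];cv2.imwrite("pics/s9c.png",cv2.resize(a,None,fx=3,fy=3))
E
```

```text
t 11.35 pos [0.5309 0.0682 0.1978] yaw 85.38 SHIFT mm [67.8 -1.4  1.5] twist -3.0 w 0.0302 F [ 1.4  0.1 -0.2]
knob top ctr [[317.79123013 263.27300487]
 [319.34765449 289.77132817]
 [316.15971948 235.4662341 ]]
0 pad near edge [[350.6, 264.3]]
0.02 pad near edge [[354.0, 280.9]]
0.03 pad near edge [[355.9, 290.6]]
0.04 pad near edge [[358.1, 301.6]]
```

View pics/w9.png

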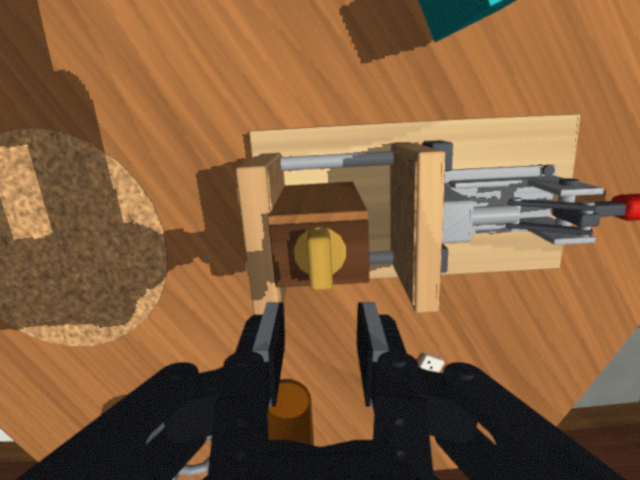

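View pics/s9c.png

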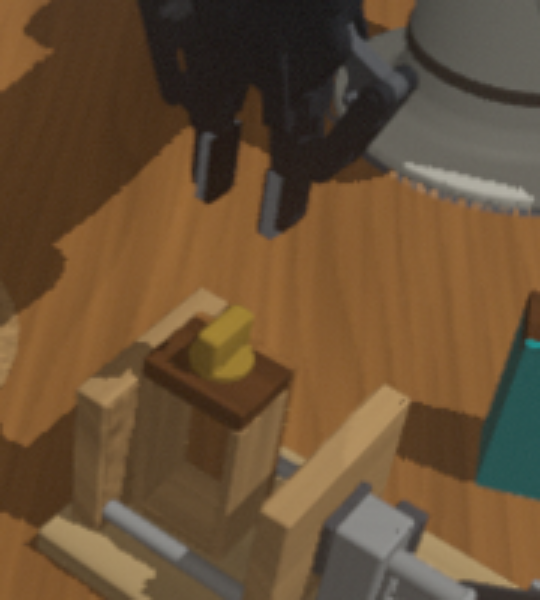

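```bash
python3 - <<'E'
from h import *
st=bot.get_state();p=st["tool_pos"];A=rot(st["tcp_rot"])
s=lambda q:np.array(q)/3+[300,110]
print("p",p)
for d in (0,.02,.03,.04): print(d,((proj("scene",[p+A@[-d,0,0],p+A@[-d,0.018,0.011],p+A@[-d,-0.018,0.011]])-[300,110])*3).round().tolist())
# direct: wrist ray vs scene ray for mid
o1,d1=ray("wrist",[(320,303)],st);o2,d2=ray("scene",[s((238,217))]);d1=d1[0];d2=d2[0]
t=np.linalg.lstsq(np.c_[d1,-d2],o2-o1,rcond=None)[0];a=o1+t[0]*d1;b=o2+t[1]*d2
print("tip mid",a,b, "in tool",A.T@((a+b)/2-p))
E
```

```text
p [0.53216792 0.06875601 0.20112346]
0 [[234.0, 265.0], [249.0, 293.0], [191.0, 258.0]]
0.02 [[238.0, 233.0], [254.0, 260.0], [194.0, 226.0]]
0.03 [[241.0, 216.0], [256.0, 244.0], [196.0, 209.0]]
0.04 [[243.0, 199.0], [259.0, 227.0], [198.0, 192.0]]
tip mid [0.52896116 0.06893434 0.22725973] [0.52992928 0.06623986 0.22787042] in tool [-0.02643963 -0.00138664 -0.00263844]
```

Three checks (lever contact, wrist and scene triangulation) agree: the fingertips sit about 30 mm behind the reported TCP, with no sideways offset. I'll allow for that.

```bash
python3 - <<'E'
from h import *
go(w(0,-.105,.115),88.4)
E
```

```text
t 11.45 pos [0.5322 0.0688 0.2011] yaw 85.43 SHIFT mm [86.1 -2.1 -0.1] twist -3.0 w 0.0303 F [-0.1  0.   0.3]
```

>>> step_arm:
  steps:
    - [0.02, -0.002, 0, -3]
    - [0.05, -0.002, 0, -3]
    - [0.07, -0.002, 0, -3]
    - [0.08, -0.002, 0, -3]
    - [0.083, -0.002, 0, -3]

```text
t: 11.95
tool_pos: [0.5323, 0.067, 0.118]
tcp_rot: [0.707, 0.01, 0.707, -0.01]
ft_force: [0.3, -0.5, -0.5]
grip_width: 0.0304
```

```bash
python3 - <<'E'
from h import *
go(w(0,-.105,.115),88.4)
im=bot.camera("scene");save("s10",cv2.resize(im[110:310,300:480],None,fx=3,fy=3))
im=bot.camera("wrist");save("w10",im)
E
```

```text
t 11.95 pos [0.5323 0.067  0.118 ] yaw 88.46 SHIFT mm [ 3.  -0.4 -0.4] twist 0.1 w 0.0304 F [ 0.3 -0.5 -0.5]
```

View pics/s10.png

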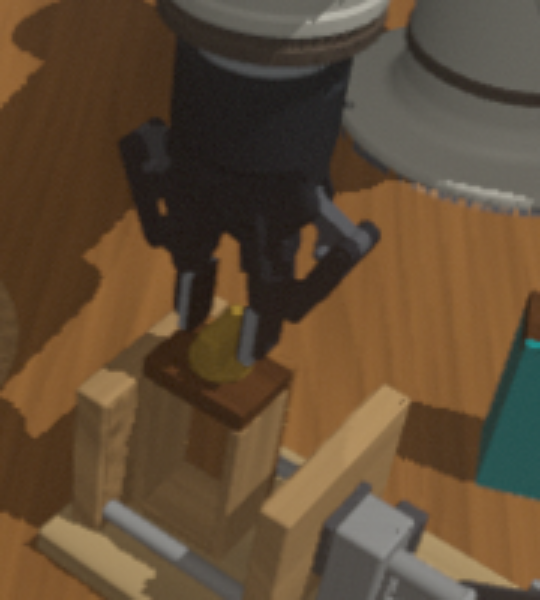

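View pics/w10.png

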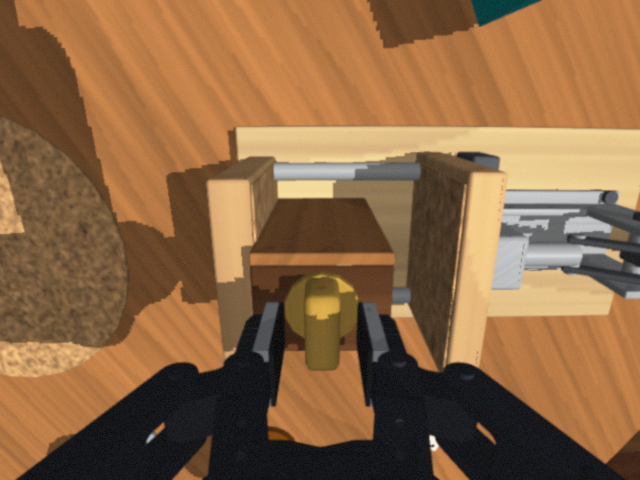

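The fingertips straddle the knob (wrist view: knob at (322,330) between pads at 268 and 372), above the rosette. Closing.

>>> step_arm:
  steps:
    - [0.002, 0, 0, 0]
    - [0.002, 0, 0, 0]
    - [0.002, 0, 0, 0]
    - [0.002, 0, 0, 0]
  hand: 255
  newtons: 60

```text
t: 12.45
tool_pos: [0.5329, 0.0673, 0.1171]
tcp_rot: [0.708, 0.01, 0.706, -0.009]
ft_force: [0.4, 5.2, 6.7]
grip_width: 0.0126
```

>>> step_arm:
  steps:
    - [-0.005, 0, 0, 0]
    - [-0.015, 0, 0, 0]
    - [-0.025, 0, 0, 0]
    - [-0.035, 0, 0, 0]

```text
t: 12.85
tool_pos: [0.5322, 0.0668, 0.152]
tcp_rot: [0.707, 0.01, 0.707, -0.01]
ft_force: [-0.1, 1.4, -4.9]
grip_width: 0.0123
```

```bash
python3 - <<'E'
from h import *
go(w(0,-.105,.26),88.4)
im=bot.camera("scene");save("s11",cv2.resize(im[110:310,300:480],None,fx=3,fy=3))
E
```

```text
t 12.85 pos [0.5322 0.0668 0.152 ] yaw 88.43 SHIFT mm [-108.    -0.2   -0.3] twist 0.0 w 0.0123 F [-0.1  1.4 -4.9]
```

View pics/s11.png

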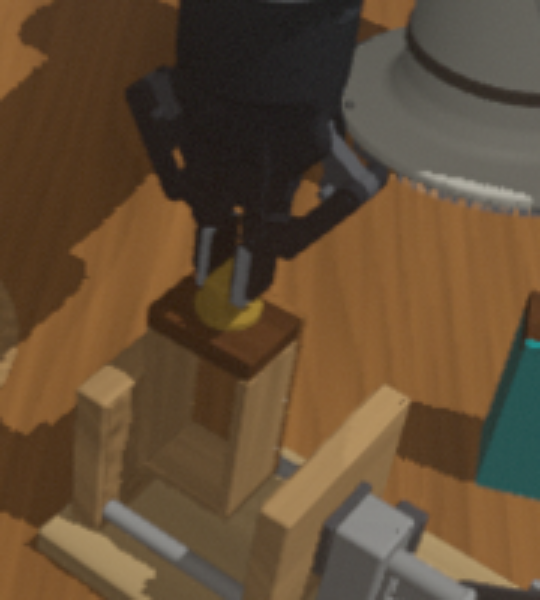

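Lifted clean, bottom about 35 mm up. Now I raise it clear of the cheeks and carry it to the mat.

>>> step_arm:
  steps:
    - [-0.03, 0, 0, 0]
    - [-0.06, 0, 0, 0]
    - [-0.09, 0, 0, 0]
    - [-0.108, -0.01, 0.003, 0]
    - [-0.108, -0.04, 0.012, 0]

```text
t: 13.4
tool_pos: [0.5437, 0.0273, 0.2625]
tcp_rot: [0.709, 0.009, 0.705, -0.009]
ft_force: [0.8, -0.4, -3.7]
grip_width: 0.012
```

```bash
python3 - <<'E'
from h import *
go(np.r_[MAT+.065*VR[:,0],.12],88.4)
E
```

```text
t 13.4 pos [0.5437 0.0273 0.2625] yaw 88.57 SHIFT mm [ 143.  -240.7   76.3] twist 0.2 w 0.012 F [ 0.8 -0.4 -3.7]
```

>>> step_arm:
  steps:
    - [0, -0.04, 0.013, 0]
    - [0, -0.08, 0.027, 0]
    - [0, -0.12, 0.04, 0]
    - [0, -0.16, 0.053, 0]
    - [0, -0.2, 0.066, 0]

```text
t: 13.9
tool_pos: [0.6037, -0.1774, 0.2593]
tcp_rot: [0.707, 0.01, 0.707, -0.01]
ft_force: [0.8, 0.6, -2.4]
grip_width: 0.0121
```

>>> step_arm:
  steps:
    - [0.03, -0.03, 0.008, 0]
    - [0.06, -0.038, 0.01, 0]
    - [0.09, -0.0385, 0.01, 0]
    - [0.115, -0.0385, 0.01, 0]
    - [0.125, -0.0385, 0.01, 0]

```text
t: 14.4
tool_pos: [0.6115, -0.214, 0.1314]
tcp_rot: [0.706, 0.01, 0.708, -0.009]
ft_force: [-0.4, -0.6, -3.5]
grip_width: 0.0121
```

```bash
python3 - <<'E'
from h import *
go(np.r_[MAT+.065*VR[:,0],.1025],88.4)
im=bot.camera("scene");save("s12",im[80:330,100:420].repeat(2,0).repeat(2,1))
im=bot.camera("top");save("t12",im[180:340,330:530].repeat(3,0).repeat(3,1))
E
```

```text
t 14.4 pos [ 0.6115 -0.214   0.1314] yaw 88.41 SHIFT mm [28.9 -1.2  3.3] twist 0.0 w 0.0121 F [-0.4 -0.6 -3.5]
```

View pics/s12.png

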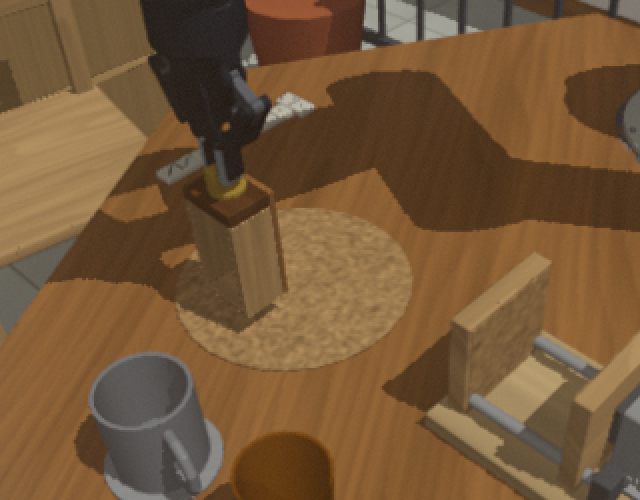

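View pics/t12.png

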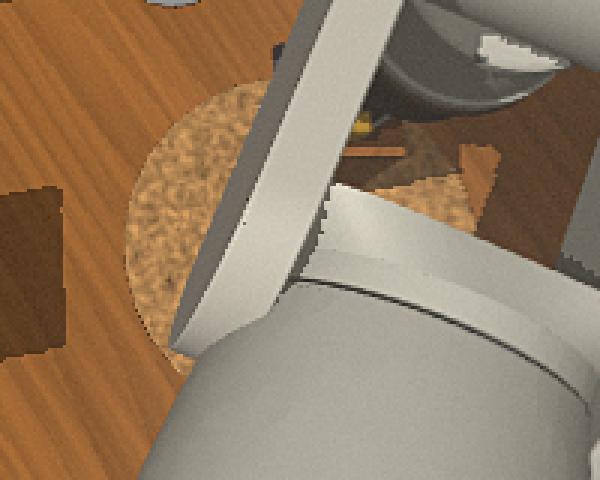

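The drawer hangs upright over the far part of the mat. Now I lower it gently to contact.

>>> step_arm:
  steps:
    - [0.008, -0.001, 0.003, 0]
    - [0.015, -0.001, 0.003, 0]
    - [0.02, -0.001, 0.003, 0]
    - [0.024, -0.001, 0.003, 0]
    - [0.026, -0.001, 0.003, 0]

```text
t: 15.0
tool_pos: [0.6154, -0.215, 0.1075]
tcp_rot: [0.707, 0.01, 0.707, -0.01]
ft_force: [-0.2, 0.1, -2.7]
grip_width: 0.0121
```

>>> step_arm:
  steps:
    - [0.001, 0, 0, 0]
    - [0.002, 0, 0, 0]
    - [0.002, 0, 0, 0]

```text
t: 15.3
tool_pos: [0.6155, -0.215, 0.1059]
tcp_rot: [0.707, 0.01, 0.707, -0.01]
ft_force: [0.8, -0.5, -2.6]
grip_width: 0.0123
```

>>> step_arm:
  steps:
    - [0.001, 0, 0, 0]
    - [0.002, 0, 0, 0]
    - [0.003, 0, 0, 0]
    - [0.003, 0, 0, 0]

```text
t: 15.7
tool_pos: [0.6156, -0.215, 0.1031]
tcp_rot: [0.707, 0.01, 0.707, -0.01]
ft_force: [-0.4, 0.3, 1.0]
grip_width: 0.0122
```

>>> step_arm:
  steps:
    - [0.0005, 0, 0, 0]
    - [0.001, 0, 0, 0]

```text
t: 15.9
tool_pos: [0.6159, -0.2151, 0.1031]
tcp_rot: [0.708, 0.009, 0.706, -0.01]
ft_force: [-3.5, 2.5, 15.9]
grip_width: 0.0121
```

On the mat. I'll relax the press slightly, open, and lift clear to let go properly.

>>> step_arm:
  steps:
    - [-0.001, 0, 0, 0]
    - [-0.001, 0, 0, 0]

```text
t: 16.1
tool_pos: [0.6156, -0.215, 0.1031]
tcp_rot: [0.707, 0.01, 0.707, -0.01]
ft_force: [-0.0, 1.6, 3.4]
grip_width: 0.0122
```

>>> step_arm:
  steps:
    - [0, 0, 0, 0]
    - [0, 0, 0, 0]
    - [0, 0, 0, 0]
    - [0, 0, 0, 0]
  hand: 150

```text
t: 16.5
tool_pos: [0.6154, -0.2151, 0.1027]
tcp_rot: [0.707, 0.01, 0.707, -0.01]
ft_force: [0.3, 0.3, -0.5]
grip_width: 0.0353
```

>>> step_arm:
  steps:
    - [-0.01, 0, 0, 0]
    - [-0.03, 0, 0, 0]
    - [-0.05, 0, 0, 0]
    - [-0.06, 0, 0, 0]

```text
t: 16.9
tool_pos: [0.616, -0.2153, 0.1654]
tcp_rot: [0.708, 0.009, 0.706, -0.01]
ft_force: [0.9, 0.5, 0.7]
grip_width: 0.0352
```

```bash
python3 - <<'E'
from h import *
go(np.r_[MAT+.065*VR[:,0],.1035],88.4)
st=bot.get_state();print(proj("wrist",[[.6155,-.215,.151]],st))
im=bot.camera("scene");save("s13",im[80:330,100:420].repeat(2,0).repeat(2,1))
im=bot.camera("wrist");save("w13",im)
E
```

```text
t 16.9 pos [ 0.616  -0.2153  0.1654] yaw 88.43 SHIFT mm [61.9  0.  -1.5] twist 0.0 w 0.0352 F [0.9 0.5 0.7]
[[320.87467659 272.62998254]]
```

View pics/s13.png

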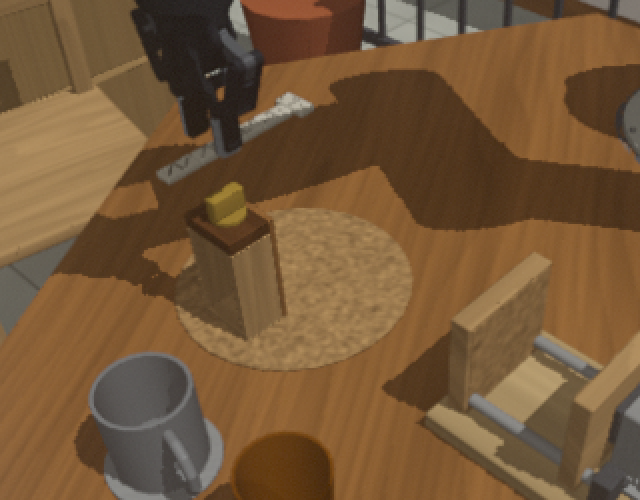

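View pics/w13.png

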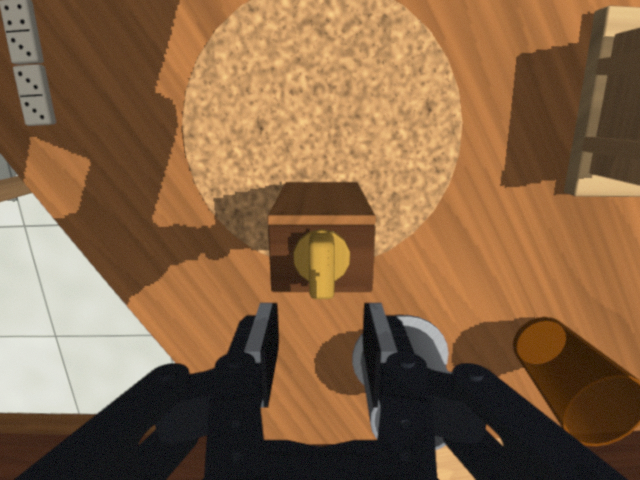

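The drawer stands upright on the mat, released: scene crop shows the knob at (227,203) and foot at (247,338). Before tipping it, I want to know how far back the gripper body begins.

```bash
python3 - <<'E'
from h import *
st=bot.get_state();p=st["tool_pos"];A=rot(st["tcp_rot"])
im=bot.camera("scene")[20:200,130:270]
im=cv2.resize(im,None,fx=3.3,fy=3.3)
for k,d in enumerate((.033,.053,.073,.093,.106,.13)):
    for yy in(-.02,.02):
        q=(proj("scene",[p+A@[-d,yy,0]])[0]-[130,20])*3.3
        cv2.circle(im,tuple(int(v) for v in q),3,(255,40*k,0),-1)
    cv2.putText(im,str(int(d*1000)),(int(q[0])+8,int(q[1])),0,.5,(255,255,0),1)
save("s14",im)
E
```

```text
(no output)
```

View pics/s14.png

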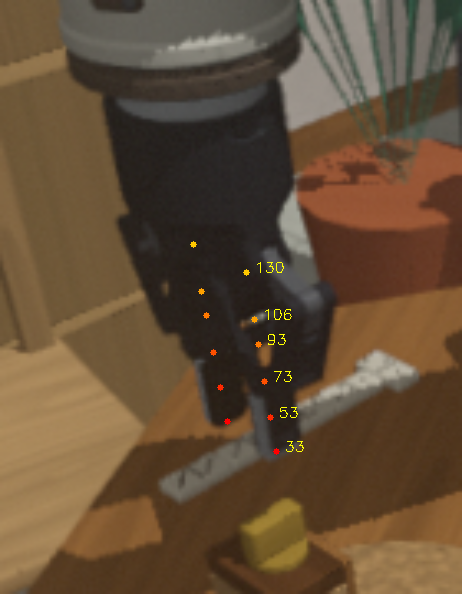

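The body begins about 75 mm behind the tips, so there is room to lay it down by the knob. I'll take hold of it again.

>>> step_arm:
  steps:
    - [0.02, 0, 0, 0]
    - [0.04, 0, 0, 0]
    - [0.055, 0, 0, 0]
    - [0.06, 0, 0, 0]
    - [0.06, 0, 0, 0]

```text
t: 17.55
tool_pos: [0.6151, -0.2149, 0.1019]
tcp_rot: [0.707, 0.01, 0.708, -0.009]
ft_force: [-0.1, -0.2, 0.6]
grip_width: 0.035
```

>>> step_arm:
  steps:
    - [0, 0, 0, 0]
    - [0, 0, 0, 0]
    - [0, 0, 0, 0]
    - [0, 0, 0, 0]
    - [0, 0, 0, 0]
  hand: 255
  newtons: 25

```text
t: 18.05
tool_pos: [0.616, -0.2151, 0.1038]
tcp_rot: [0.708, 0.009, 0.706, -0.01]
ft_force: [1.5, 0.2, 7.0]
grip_width: 0.0132
```

```bash
python3 - <<'E'
from h import *
go(np.r_[MAT+.065*VR[:,0],.1025],88.4)
print("lim .034")
for i in range(0,91,5):
    f=np.radians(i);print(i,"tx",round(140-140*np.cos(f)-25*np.sin(f),1),"tz",round(25*np.cos(f)-140*np.sin(f)-25,1))
E
```

```text
t 18.05 pos [ 0.616  -0.2151  0.1038] yaw 88.44 SHIFT mm [ 1.3 -0.2 -1.3] twist 0.0 w 0.0132 F [1.5 0.2 7. ]
lim .034
0 tx 0.0 tz 0.0
5 tx -1.6 tz -12.3
10 tx -2.2 tz -24.7
15 tx -1.7 tz -37.1
20 tx -0.1 tz -49.4
25 tx 2.6 tz -61.5
30 tx 6.3 tz -73.3
35 tx 11.0 tz -84.8
40 tx 16.7 tz -95.8
45 tx 23.3 tz -106.3
50 tx 30.9 tz -116.2
55 tx 39.2 tz -125.3
60 tx 48.3 tz -133.7
65 tx 58.2 tz -141.3
70 tx 68.6 tz -148.0
75 tx 79.6 tz -153.8
80 tx 91.1 tz -158.5
85 tx 102.9 tz -162.3
90 tx 115.0 tz -165.0
```

Now the tilt along the arc, starting with 15°.

>>> step_arm:
  steps:
    - [-0.0008, 0, -0.006, 0]
    - [-0.0016, 0, -0.0123, 0]
    - [-0.002, 0, -0.0185, 0]
    - [-0.0022, 0, -0.0247, 0]
    - [-0.0018, 0, -0.037, 0]

```text
t: 18.55
tool_pos: [0.5783, -0.2141, 0.1048]
tcp_rot: [0.707, 0.01, 0.707, -0.01]
ft_force: [0.9, 0.1, 1.1]
grip_width: 0.0134
```

```bash
python3 - <<'E'
from h import *
go(np.r_[MAT+.065*VR[:,0],.1025],88.4)
im=bot.camera("scene");save("s15",im[80:330,100:420].repeat(2,0).repeat(2,1))
E
```

```text
t 18.55 pos [ 0.5783 -0.2141  0.1048] yaw 88.44 SHIFT mm [ 2.3 -0.2 36.4] twist 0.0 w 0.0134 F [0.9 0.1 1.1]
```

View pics/s15.png

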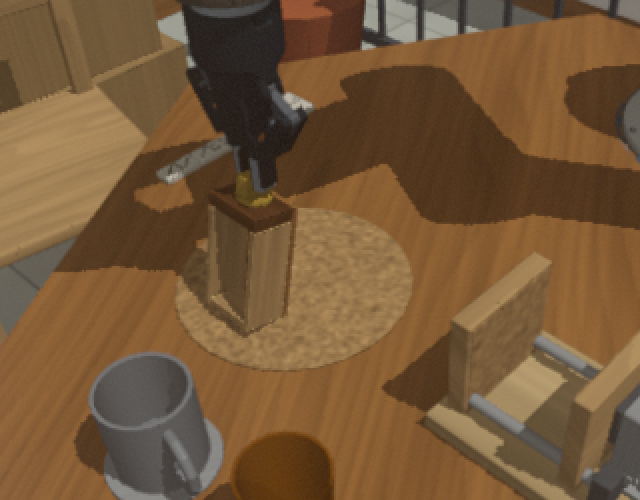

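It is tilting about its back edge as planned, with the foot still at (247,335). Continuing.

>>> step_arm:
  steps:
    - [0.0017, 0, -0.0123, 0]
    - [0.0044, 0, -0.0244, 0]
    - [0.008, 0, -0.0362, 0]
    - [0.0127, 0, -0.0477, 0]
    - [0.0184, 0, -0.0587, 0]

```text
t: 19.1
tool_pos: [0.5191, -0.2125, 0.0864]
tcp_rot: [0.707, 0.01, 0.707, -0.01]
ft_force: [-0.8, -0.3, 5.8]
grip_width: 0.0132
```

>>> step_arm:
  steps:
    - [0.0066, 0, -0.0105, 0]
    - [0.0142, 0, -0.0204, 0]
    - [0.0225, 0, -0.0295, 0]
    - [0.0316, 0, -0.038, 0]
    - [0.0415, 0, -0.0455, 0]

```text
t: 19.6
tool_pos: [0.4731, -0.2112, 0.0445]
tcp_rot: [0.707, 0.01, 0.708, -0.01]
ft_force: [-5.2, 0.5, 7.4]
grip_width: 0.0132
```

```bash
python3 - <<'E'
from h import *
go(np.r_[MAT+.065*VR[:,0]-[.165,0],.1025-.115],88.4)
im=bot.camera("scene");save("s16",im[80:330,100:420].repeat(2,0).repeat(2,1))
E
```

```text
t 19.6 pos [ 0.4731 -0.2112  0.0445] yaw 88.42 SHIFT mm [ 57.1  -4.7 -23.3] twist 0.0 w 0.0132 F [-5.2  0.5  7.4]
```

View pics/s16.png

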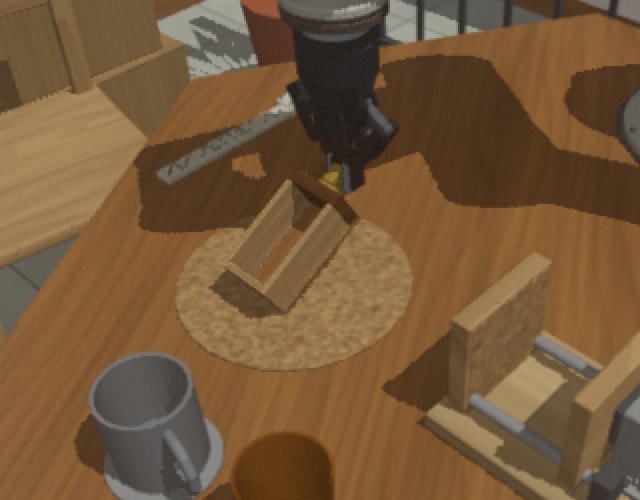

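It follows well, tilted roughly 60°. Lowering on.

>>> step_arm:
  steps:
    - [0.0104, 0, -0.0067, 0]
    - [0.0214, 0, -0.0125, 0]
    - [0.033, 0, -0.0172, 0]
    - [0.0447, 0, -0.021, 0]
    - [0.0447, 0, -0.021, 0]

```text
t: 20.15
tool_pos: [0.4522, -0.2101, -0.0017]
tcp_rot: [0.706, 0.01, 0.708, -0.009]
ft_force: [-1.1, -0.1, -1.5]
grip_width: 0.0134
```

```bash
python3 - <<'E'
from h import *
go(np.r_[MAT+.065*VR[:,0]-[.165,0],.1025-.115],88.4)
im=bot.camera("scene");save("s17",im[130:290,180:340].repeat(3,0).repeat(3,1))
E
```

```text
t 20.15 pos [ 0.4522 -0.2101 -0.0017] yaw 88.42 SHIFT mm [10.8 -5.3 -2.4] twist 0.0 w 0.0134 F [-1.1 -0.1 -1.5]
```

View pics/s17.png

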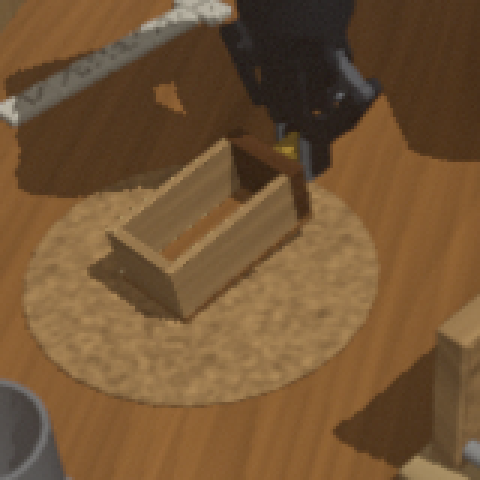

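Nearly flat. I'll lower the last millimetres watching the force.

>>> step_arm:
  steps:
    - [0.002, 0, 0, 0]
    - [0.004, 0, -0.001, 0]
    - [0.006, 0, -0.001, 0]
    - [0.006, 0, -0.001, 0]

```text
t: 20.6
tool_pos: [0.4525, -0.2106, -0.006]
tcp_rot: [0.707, 0.01, 0.707, -0.01]
ft_force: [-0.6, 0.0, 1.0]
grip_width: 0.0132
```

>>> step_arm:
  steps:
    - [0.001, 0, 0, 0]
    - [0.002, 0, -0.001, 0]
    - [0.003, 0, -0.001, 0]
    - [0.003, 0, -0.001, 0]

```text
t: 21.0
tool_pos: [0.4513, -0.2105, -0.0091]
tcp_rot: [0.707, 0.01, 0.707, -0.01]
ft_force: [-0.9, 0.6, 0.7]
grip_width: 0.0136
```

>>> step_arm:
  steps:
    - [0.001, 0, 0, 0]
    - [0.002, 0, 0, 0]
    - [0.002, 0, 0, 0]

```text
t: 21.3
tool_pos: [0.4511, -0.2105, -0.0112]
tcp_rot: [0.707, 0.01, 0.707, -0.01]
ft_force: [-3.3, -0.4, 2.1]
grip_width: 0.0134
```

>>> step_arm:
  steps:
    - [0.001, 0, 0, 0]
    - [0.002, 0, 0, 0]
    - [0.002, 0, 0, 0]

```text
t: 21.6
tool_pos: [0.4513, -0.2105, -0.0132]
tcp_rot: [0.707, 0.01, 0.707, -0.01]
ft_force: [-3.2, 0.5, 1.7]
grip_width: 0.0134
```

```bash
python3 - <<'E'
from h import *
im=bot.camera("scene");save("s18",im[130:290,180:340].repeat(3,0).repeat(3,1))
E
```

```text
(no output)
```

View pics/s18.png

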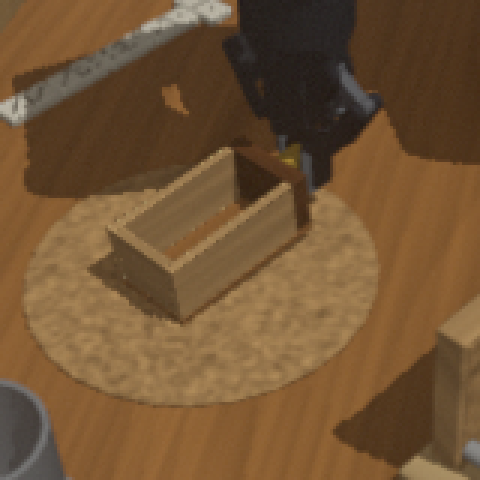

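>>> step_arm:
  steps:
    - [0.001, 0, 0, 0]
    - [0.002, 0, 0, 0]
    - [0.002, 0, 0, 0]

```text
t: 21.95
tool_pos: [0.4513, -0.2105, -0.0152]
tcp_rot: [0.707, 0.01, 0.707, -0.01]
ft_force: [-2.6, 0.6, 1.1]
grip_width: 0.013
```

>>> step_arm:
  steps:
    - [0.001, 0, 0, 0]
    - [0.002, 0, 0, 0]
    - [0.002, 0, 0, 0]

```text
t: 22.25
tool_pos: [0.4513, -0.2105, -0.0171]
tcp_rot: [0.707, 0.01, 0.707, -0.01]
ft_force: [-2.7, -0.7, 1.4]
grip_width: 0.0132
```

```bash
python3 - <<'E'
from h import *
im=bot.camera("scene");save("s19",cv2.resize(im[160:250,200:310],None,fx=6,fy=6,interpolation=cv2.INTER_CUBIC))
im=bot.camera("wrist");save("w19",im)
E
```

```text
(no output)
```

View pics/s19.png

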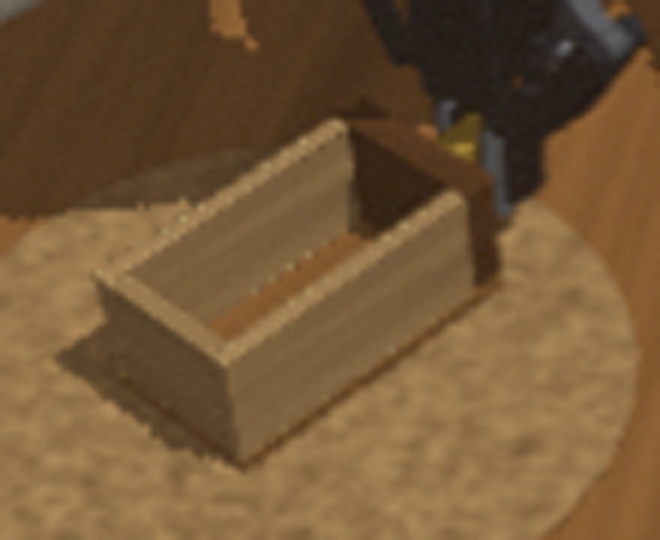

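View pics/w19.png

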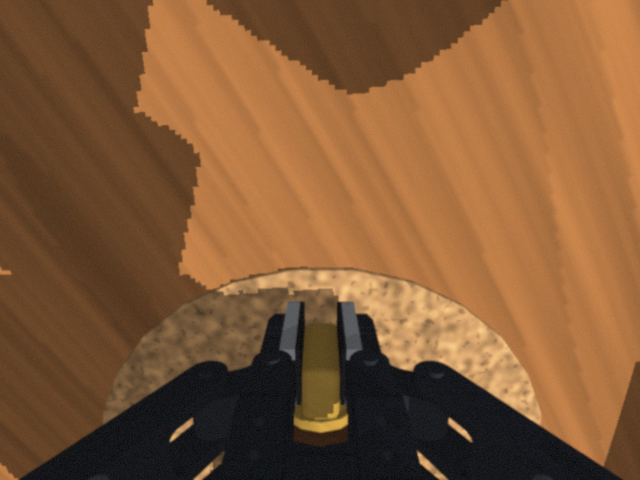

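```bash
python3 - <<'E'
from h import *
c=lambda p:(np.array(p,float)+.5)/6-.5+[200,160]
P=onz("scene",[c((243,466)),c((492,290))],.004);print(P,np.linalg.norm(P[0]-P[1]))
Q=onz("scene",[c((228,362)),c((478,187)),c((98,278)),c((348,122))],.054);print(Q,np.linalg.norm(Q[0]-Q[1]),np.linalg.norm(Q[2]-Q[3]))
print(bot.get_state()["ft_force"].round(1))
E
```

```text
[[ 0.59667314 -0.18446319  0.004     ]
 [ 0.48082955 -0.18258874  0.004     ]] 0.11585875148112766
[[ 0.5991129  -0.1807153   0.054     ]
 [ 0.48609352 -0.18118498  0.054     ]
 [ 0.59933648 -0.24170134  0.054     ]
 [ 0.48962049 -0.23924718  0.054     ]] 0.11302034886747052 0.10974342606486465
[-2.1  0.2  1.4]
```

>>> step_arm:
  steps:
    - [0.001, 0, 0, 0]
    - [0.002, 0, 0, 0]
    - [0.002, 0, 0, 0]

```text
t: 22.65
tool_pos: [0.4513, -0.2105, -0.0191]
tcp_rot: [0.707, 0.01, 0.707, -0.01]
ft_force: [-2.2, 0.7, 1.2]
grip_width: 0.0134
```

The lower edge measures 116 mm and the rims 110–113 mm against 120 true. A raised front would read longer, so it lies flat, and the pads are now just sliding along the bar. Let go.

>>> step_arm:
  steps:
    - [0, 0, 0, 0]
    - [0, 0, 0, 0]
    - [0, 0, 0, 0]
    - [0, 0, 0, 0]
  hand: 150

```text
t: 23.05
tool_pos: [0.4514, -0.2105, -0.019]
tcp_rot: [0.707, 0.01, 0.707, -0.01]
ft_force: [-0.4, -0.1, 0.8]
grip_width: 0.0353
```

```bash
python3 - <<'E'
from h import *
go([.45,-.21,.2],88.4)
im=bot.camera("scene");save("s20",cv2.resize(im[160:250,200:310],None,fx=6,fy=6,interpolation=cv2.INTER_CUBIC))
E
```

```text
t 23.05 pos [ 0.4514 -0.2105 -0.019 ] yaw 88.44 SHIFT mm [-219.     0.5   -1.4] twist 0.0 w 0.0353 F [-0.4 -0.1  0.8]
```

View pics/s20.png

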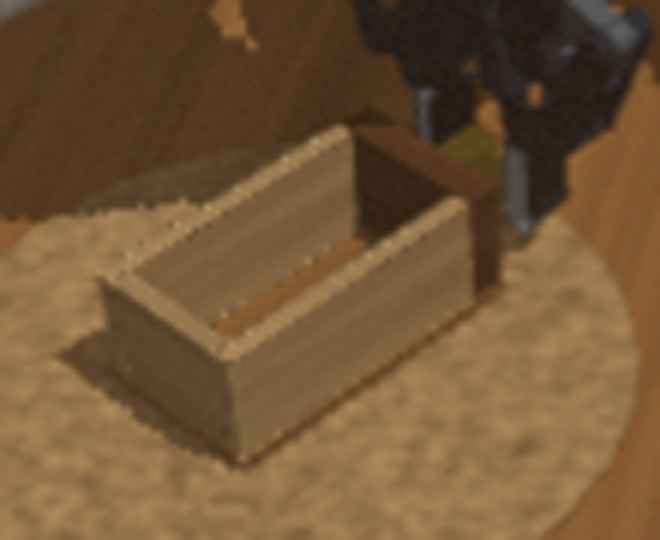

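Released; it lies flat, open side up. Retreat upward and make a final check.

>>> step_arm:
  steps:
    - [-0.01, 0, -0.001, 0]
    - [-0.04, 0, -0.003, 0]
    - [-0.08, 0, -0.01, 0]
    - [-0.12, 0, -0.03, 0]
    - [-0.16, 0, -0.06, 0]

```text
t: 23.6
tool_pos: [0.3909, -0.2086, 0.1432]
tcp_rot: [0.707, 0.009, 0.707, -0.009]
ft_force: [-0.7, -0.7, 0.6]
grip_width: 0.035
```

>>> step_arm:
  steps:
    - [-0.03, -0.03, -0.02, 0]
    - [-0.06, -0.07, -0.03, 0]
    - [-0.06, -0.11, -0.04, 0]
    - [-0.06, -0.15, -0.05, 0]
    - [-0.06, -0.18, -0.05, 0]

```text
t: 24.1
tool_pos: [0.335, -0.3895, 0.2021]
tcp_rot: [0.707, 0.01, 0.707, -0.011]
ft_force: [0.1, 0.0, -0.4]
grip_width: 0.0351
```

```bash
python3 - <<'E'
from h import *
go([.45,-.21,.2],88.4)
save("t21",bot.camera("top"));save("s21",bot.camera("scene"))
E
```

```text
t 24.1 pos [ 0.335  -0.3895  0.2021] yaw 88.35 SHIFT mm [  1.9 182.8 109.8] twist -0.0 w 0.0351 F [ 0.1  0.  -0.4]
```

View pics/t21.png

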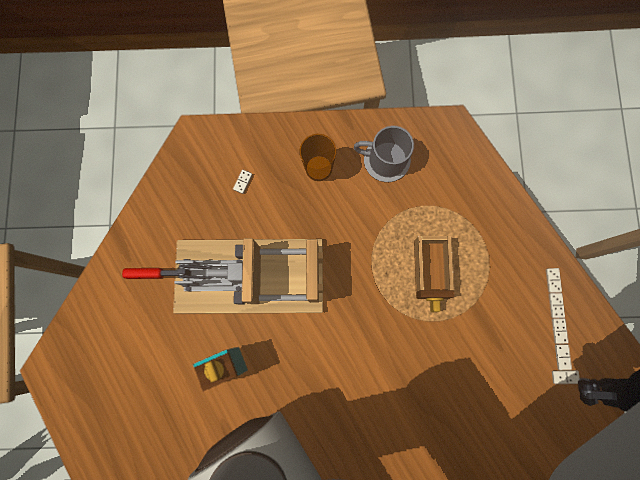

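View pics/s21.png

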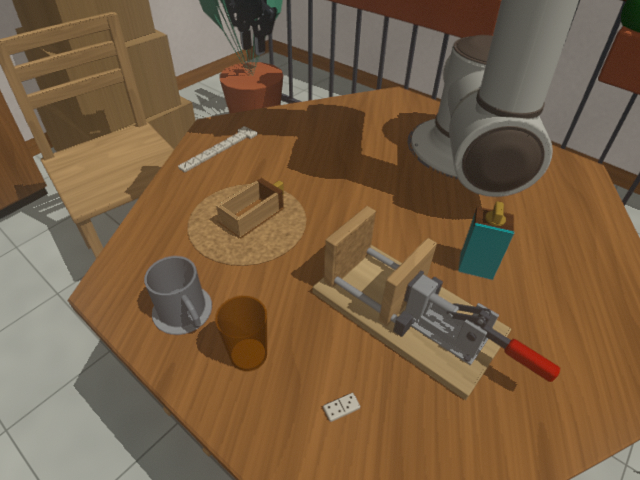

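Top view: the drawer lies open side up at (437,268), close to the mat centre (431,263). The jaw's inner edge at about 254 px matches the 34 mm prediction (253 px), and the lever tip at scene (556,372) matches 1.6 rad. The glass, mug and domino are where they were.

```bash
python3 - <<'E'
from h import *
s=bot.get_state();print(s["t"],s["ft_force"].round(1),abs(s["joint_vel"]).max())
print(bot.job_done())
E
```

```text
24.2 [-0.1 -0.2 -0.9] 0.04856733891655656
the job is handed in; nothing more can be done
None
```

The drawer now lies open side up near the middle of the mat, and the vise is left open. I handed the job in at 24.2 s; it reports no verdict.

**What I did:** I threw the lever to its stop and lifted the drawer out by its knob. I stood it on the mat knob up, let go and backed off. Then I gripped the knob again, tipped the drawer over its back edge and released it.

**Last checks:**
- **Drawer:** flat, right way up, about 10–15 mm from the mat's middle.
- **Vise:** the jaw's inner edge and the lever tip both match fully open (34 mm, 1.6 rad) in the pictures.
- **Other things:** the glass, the cup on its coaster and the loose domino look unmoved.
- **Robot:** clear of everything, with wrist force near zero.

**What disagreed or failed on the way:**
- **First lever throw:** it stopped short, at about 1.25 rad with the jaw 24 mm open, and I had taken it for fully open. The grip had slid because the fingertips sit about 33 mm behind the reported TCP. I pressed the lever the rest of the way with closed fingers and allowed for the offset after that.
- **Force at the stop:** that press reached about 74 N at the wrist for a moment, through the fingertips. The wrist limit is 120 N; the 40 N limit is for the arm or gripper body.
- **Scene camera:** it was off by up to about 1 cm in places (drawer edges read 110–116 mm instead of 120). I relied on the top view, the wrist view and contact force instead.

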